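# Check a hatch frame for square by its diagonals and true it up

## Task

Check the white hatch frame on the assembly board for squareness with the slide rule: lay the rule in the opening and slide it out until both its points bear gently in two opposite corners, first on the diagonal that starts at the corner with the yellow plate, then on the other diagonal, without forcing the frame out of shape. If the two lengths differ, push the far end of the frame sideways until the diagonals agree to within 3 mm. Leave the rule lying on the board or the counter and the other things where they are.

Things in the scene. Friction and masses are not known exactly. Their poses are not given: they have to be found in the camera images.
- rule: Slide rule (pinch rod) lying flat, 0.13 to 0.21 kg: two flat bars side by side, together 18 wide, 13 high. This body is the aluminium half, orange collar. Origin on the underside, on the line through the points, midway between them when closed (also about the centre of mass). x runs from this half's point (at x = -129 mm) to the other half's; z up
- rule_slide (a joint): Extension in m, 0 to 0.048. The collars sit on the bars' INNER ends, so squeezing them together lengthens the rule, drawing them apart shortens it: length over points = 258 mm + extension = 324 mm minus the width over the collars' outer faces. Stiff fit: slides at about 5 N (a lighter squeeze does not lengthen it) and stays as left; squeeze beyond that bears on the corners
- rule_nose (a point): Extreme end of the aluminium half's point, 6.5 mm above the underside. Each point is an upright steel pin, 5 diameter, on a 5 wide stem; seated in a square corner its end stops 1 mm short of the true corner, in line with it
- rule_tip (a point): Extreme end of the sliding brass half's point, 6.5 mm above the underside
- rule_grip1 (a point): Centre of the orange collar (aluminium half), 28 mm above the underside. Both collars are upright blocks 10 thick along the rule, 24 wide, 40 high from the underside, with the 13 high bars running on beyond them. Its outer face is at x = +33 mm of the rule
- rule_grip2 (a point): Centre of the black collar (brass sliding half), 28 mm above the underside. Its outer face is at x = -33 mm + extension of the rule, so the width over both collars is 66 mm closed, 18 mm fully out
- frame: Fixed plywood board, 360 (x) x 300 (y) x 12, under the white frame; origin on its underside at the middle of the frame's opening, z up. In the opening the rule lies on the board, 12 mm above the counter. Opening 200 x 200 inside; rails 20 wide, top 36 mm above the counter, loosely riveted, so it can rack into a lozenge with sides parallel and still 200 long
- frame_near: Near rail, fixed, same origin and axes as the board. Inner corners at x = -100, y = +100 (left, yellow corner plate) and y = -100 mm (right). Two red-handled toggle clamps at y = +60 and -60, x = -180 to -105, up to 60 mm above the counter, hold it down
- frame_left: Left rail; origin at the near left inner corner (at counter level), which it pivots about; x runs along its inner face to the far left inner corner, 200 mm away; the rail lies on the +y side of that face. The frame is square when this x axis is parallel to the board's; at the start it is off by anything up to about 0.08 rad either way
- frame_right: Right rail; origin at the near right inner corner (at counter level), which it pivots about; x runs along its inner face to the far right inner corner, 200 mm away; the rail lies on the -y side of that face
- frame_far: Far rail, 240 over all; origin at the middle of its inner face (at counter level), axes parallel to the board's, far inner corners at its y = +100 and -100 mm, rail on the +x side. Swings sideways with the side rails. Stiff rivets: about 11 N sideways at the far rail, or 15 N along a diagonal, racks the frame; it stays as it is left
- level: Yellow torpedo spirit level, 250 x 22 x 44, standing on its edge on the counter; bystander. Origin at the centre of its underside, x along it
- cart_teal: Teal sealant cartridge standing up, 49 diameter, 227 high; bystander
- cart_green: Green sealant cartridge standing up, 49 diameter, 227 high; bystander
- screw_box: Orange carton of screws, 90 x 120 x 60; bystander
- tape_roll: Roll of yellow tape lying flat, 100 diameter, 48 high; bystander
- mallet: Hammer lying on the counter; bystander
- pencil: Red carpenter's pencil, 150 x 12 x 8, lying on the board beyond the far rail; bystander

How it is judged:
By the outcome, as a careful person would: the job done as asked, in the order asked, and still so for the second after the job is handed in, with the robot touching nothing.
It also fails if it takes over 72 s, if anything falls off the work surface, if the arm or the gripper's body presses on something with over 40 N, if the wrist force passes 120 N, or if a joint passes its speed limit or range.

## Robot

A 7-joint arm with a two-finger parallel gripper is mounted at the origin on the work surface. World frame = base frame: x ahead of the robot, y to its left, z up, the work surface at z = 0. Lengths are in m, angles in rad, forces in N, time in s.
With the tool pointing down it reaches from about 0.4 to 0.85 m from the base axis. Payload 10.4 kg.
Tool frame: the origin (TCP) lies on the centre line of the jaws, within the pads' length; the fingertips stand 14 mm ahead of it and the grasp point (between the pads) lies 5 mm behind it (tip_reach is the z of the fingertips in the tool frame, in m); z points along the fingers, x is the direction in which the jaws open and shut, and the axes are right-handed (so a half turn about z gives the same grasp; the last joint's range is limited). The gripper opens to 87 mm and grips with 3 to 60 N. Pads are 19 mm wide; open, the fingers measure 117 mm over their backs; the gripper's body (75 mm by 190 mm) begins 51 mm behind the grasp point.
Start: joints at [1.277, 0.332, -0.065, 1.46, 0.022, 1.35, -0.088], TCP at [0.167, -0.602, 0.237] pointing down, gripper open.
Joint ranges: [-2.6, 2.6], [-0.5, 2.12], [-1.47, 1.34], [0.16, 2.42], [-1.27, 4.41], [0.06, 2.06], [-2.6, 2.6]. Speed limits (rad/s): [2.22, 2.22, 2.79, 2.79, 3.14, 3.14, 3.14].

## Interface

Orientations are given as a unit quaternion [x, y, z, w].
In Python, from bench import * gives the robot as it stands.
- The arm moves only by the tool carry_out, never from a script. Its argument "rows" is a list of rows, each a list of 5 numbers: the closure, from -1 (fully open) to 1 (shut), so that 0 is half open, then the shift along the tool's x, y, z in units of 30 mm (1.0 is 30 mm), then the turn about the tool's z in units of 5 degrees (1.0 is 5 degrees). In form: [[jaw, x, y, z, turn], ...]. A call has 1 to 20 rows; each row shifts and turns the pose as measured when the row begins, along the tool's axes as they then stand; what a row does not reach is not made up. A row lasts 1/12 s, in which the tool goes at most 41.7 mm and 7.16 degrees, less where a joint would pass 70% of its speed; a pose out of reach is approached as far as the arm can. A call is refused whole if a number of a shift passes 1 or a number of a turn 1, either way. A call with a gripper value outside its range is refused whole. The fingers move at their own pace and stop on an object; "force" is the grip in N (left out, the last holds). Time passes only in rows, so rows that do not move let the fingers close. It gives the time, the measured TCP pose, the force and the opening at its end, in the units of the state.
- read_state(): the state, without advancing time (a new reading comes with each control period).
- camera(name): name is "scene" or "top" or "wrist"; returns the picture (400x640x3 uint8, blue, green, red); there is no depth.
- camera_info(name): a dict with "fx", "fy", "cx", "cy" (pixels), "extrinsics" (4x4, takes a point from camera to world coordinates); the wrist camera has in their place "tool_from_camera" (4x4, takes a point from camera to tool coordinates, whose origin is the TCP and whose axes are the tool frame's). Camera axes: x right, y down, z forward; pixel columns grow to the right and rows downward; lengths in m; the calibration is good to about 2 mm. A picture is of the moment at which its call begins: read the wrist's pose just before it. camera_info takes no time and is no camera call.
- close_job(): hands the job in, once; it reports no verdict.
Trained networks look in the newest picture that a camera, given by its name, has taken for a name from the list of things; names that differ only in an ending like _2 or _b are one class to them, and where a whole thing is asked for, a point or a joint stands for the part that bears it (a point fixed in the world has none). Each returns a list of dicts, best first, with "conf" (0 to 1); they miss things now and then, are a little off and sometimes report something else, mostly with a low value. They report only what shows in the picture. A call takes as long as a camera call.
- recognise(query, camera): "box" ([centre column, centre row, width, height] in pixels, round what is visible of it).
- silhouettes(query, camera): "mask" (400x640 bool, what is visible of it) and "box" ([centre column, centre row, width, height] in pixels, round what is visible of it).
- pinpoint(query, camera): "xy" ([column, row] in pixels: a listed point, or the origin of a listed thing).
The state is a dict: "time": time; "joint_positions": joint angles; "joint_vel": joint speeds; "joint_torque": joint torques, N m; "ee_pos": TCP position; "eef_rot": TCP orientation; "ft_force": force on the tool from outside, world axes, zero at the start; "torque": the same for the moment, N m; "width": finger opening in m.
Only numpy, scipy, OpenCV 4.12 (cv2) and the standard library are available. Lean on these libraries where they do the work, as an engineer would, in place of code of your own. Each camera call takes 0.05 s, during which the arm holds its last target. There are 200 camera calls.

## Working session

There is one attempt and no reset: what is moved stays moved. The work goes in short steps, Python scripts to look and compute and a tool call to move; the robot and the scene stay as the last step left them, time stands still between calls to the robot, and variables do not carry over. Pictures are saved under pics/ and viewed, about 8 in all and at most 12, crops included, and the job is handed in when it is done.

Besides the shell and the picture viewer there is one more tool, called as name([rows], argument=value, ...), one row to a line, values as JSON. carry_out: Moves the arm, as the interface text tells. Its arguments: {"type":"object","properties":{"rows":{"type":"array","items":{"type":"array","items":{"type":"number"}}},"force":{"type":"number"}},"required":["rows"]}

```bash
mkdir -p pics; ls
cat > h.py <<'E'
from bench import *
import numpy as np, cv2
from scipy.spatial.transform import Rotation as R
def ext(name):
    i=camera_info(name)
    if name=='wrist':
        s=read_state(); T=np.eye(4); T[:3,:3]=R.from_quat(s['eef_rot']).as_matrix(); T[:3,3]=s['ee_pos']
        return i,T@np.array(i['tool_from_camera'])
    return i,np.array(i['extrinsics'])
def ray(name,uv,z,ie=None):
    i,E=ie or ext(name)
    d=E[:3,:3]@np.array([(uv[0]-i['cx'])/i['fx'],(uv[1]-i['cy'])/i['fy'],1]); o=E[:3,3]
    return o+d*(z-o[2])/d[2]
def proj(name,P,ie=None):
    i,E=ie or ext(name); p=np.linalg.inv(E)@np.append(P,1)
    return np.array([i['fx']*p[0]/p[2]+i['cx'],i['fy']*p[1]/p[2]+i['cy']])
E
python3 - <<'E'
from h import *
s=read_state(); print({k:np.round(v,3) for k,v in s.items()})
for c in('top','scene'):
    im=camera(c); cv2.imwrite(f'pics/{c}0.png',im)
    i=camera_info(c); print(c,i['fx'],np.round(i['extrinsics'],3).tolist())
    for q,z in (('rule_nose',.0065),('rule_tip',.0065),('rule_grip1',.028),('rule_grip2',.028),('rule',0),('frame',.0),('frame_near',0),('frame_left',0),('frame_right',0),('frame_far',0)):
        r=pinpoint(q,c)
        print(q,[(np.round(d['xy'],1).tolist(),round(d['conf'],2),np.round(ray(c,d['xy'],z),4).tolist()) for d in r[:2]])
E
```

```text
pics
{'time': np.float64(0.0), 'joint_positions': array([ 1.277,  0.333, -0.065,  1.461,  0.022,  1.35 , -0.088]), 'joint_vel': array([ 0.001,  0.001,  0.001, -0.002, -0.001, -0.001, -0.   ]), 'joint_torque': array([-1.0000e-03, -6.2328e+01,  2.5000e-02, -3.8990e+01, -6.1000e-02,
        4.0000e-02,  0.0000e+00]), 'ee_pos': array([ 0.167, -0.602,  0.236]), 'eef_rot': array([ 0.796, -0.605, -0.001, -0.   ]), 'ft_force': array([ 0.092, -0.698, -0.545]), 'torque': array([-0.038, -0.003, -0.015]), 'width': np.float64(0.087)}
top 472.44288455444905 [[0.024, -0.992, 0.122, 0.34], [-1.0, -0.024, 0.0, 0.006], [0.003, -0.122, -0.992, 1.682], [0.0, 0.0, 0.0, 1.0]]
rule_nose []
rule_tip [([231.0, 187.2], 0.47, [0.5943, 0.322, 0.0065])]
rule_grip1 [([230.5, 208.2], 0.56, [0.5163, 0.3163, 0.028]), ([229.9, 224.5], 0.53, [0.4588, 0.3157, 0.028])]
rule_grip2 [([230.5, 208.2], 0.56, [0.5163, 0.3163, 0.028]), ([229.9, 224.5], 0.53, [0.4588, 0.3157, 0.028])]
rule [([232.0, 222.2], 0.64, [0.4692, 0.3138, 0.0])]
frame [([334.5, 206.7], 0.74, [0.5336, -0.0507, 0.0])]
frame_near [([398.5, 146.0], 0.21, [0
[... 336 characters left out ...]
41, 0.3375, 0.0065]), ([315.9, 231.4], 0.73, [0.6449, -0.0436, 0.0065])]
rule_tip [([435.4, 214.5], 0.52, [0.6245, 0.3234, 0.0065]), ([411.1, 166.1], 0.21, [0.3407, 0.3351, 0.0065])]
rule_grip1 [([425.4, 186.2], 0.76, [0.502, 0.3306, 0.028]), ([418.2, 179.3], 0.51, [0.4589, 0.3206, 0.028])]
rule_grip2 [([425.4, 186.2], 0.76, [0.502, 0.3306, 0.028]), ([418.2, 179.3], 0.51, [0.4589, 0.3206, 0.028])]
rule [([419.0, 188.5], 0.78, [0.4717, 0.3222, 0.0])]
frame [([309.9, 211.8], 0.9, [0.5391, -0.0479, -0.0])]
frame_near []
frame_left [([329.8, 187.4], 0.49, [0.4158, 0.0341, 0.0])]
frame_right [([276.5, 197.6], 0.75, [0.4452, -0.1445, 0.0])]
frame_far [([314.9, 231.3], 0.97, [0.636, -0.0454, 0.0])]
```

Run:
```python
import cv2
a=cv2.imread('pics/top0.png'); cv2.imwrite('pics/topc.png',cv2.resize(a[110:290,190:440],None,fx=3.2,fy=3.2,interpolation=cv2.INTER_CUBIC))
```

```text
(no output)
```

View pics/topc.png

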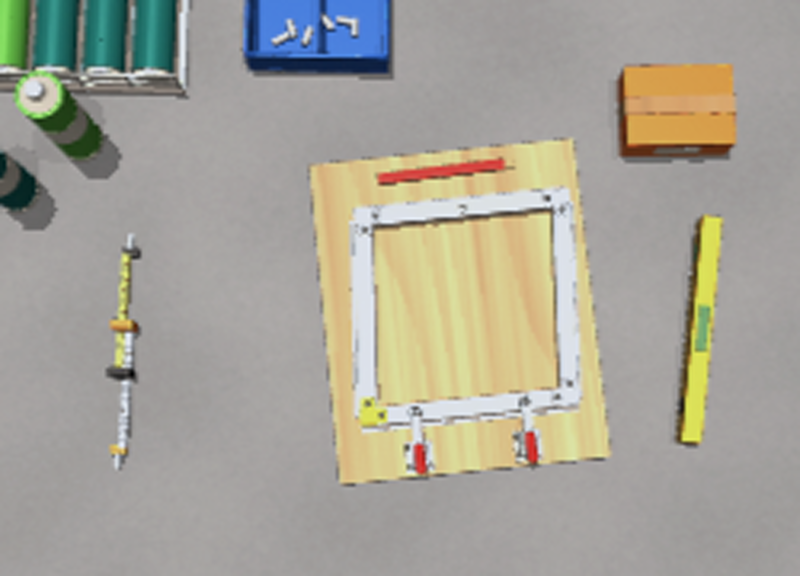

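View pics/scene0.png

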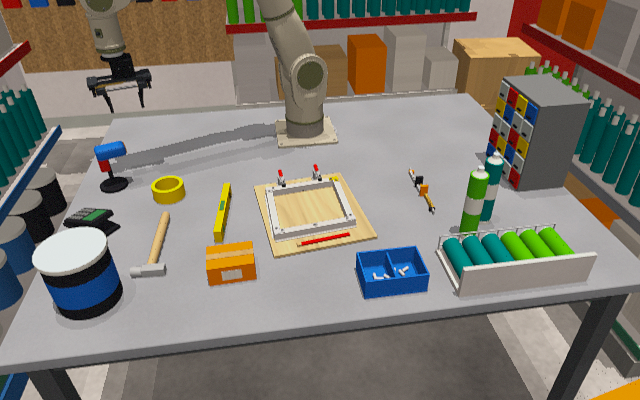

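The top view shows the rule at the left (crop 122,470 to 131,235), aluminium half near, and the orange collar beyond the black one. The yellow plate is at the near-left corner (crop 372,410), and the frame looks racked to the right. So the first diagonal should be the longer one. I'll go above the frame with the wrist camera.

```bash
cat >> h.py <<'E'
def yaw_of(q):
    x=R.from_quat(q).as_matrix()[:,0]; return np.degrees(np.arctan2(x[1],x[0]))
def plan(x,y,z,yaw,n=None,s=None):
    """identical rows [x,y,z,turn] taking the TCP to x,y,z with tool x at world yaw (mod 180)"""
    s=s or read_state(); p=np.array(s['ee_pos']); y0=yaw_of(s['eef_rot'])
    d=(yaw-y0+90)%180-90; d=np.array([x,y,z])-p
    dy=(yaw-y0+90)%180-90
    N=n or max(1,int(np.ceil(max(abs(dy)/5,np.linalg.norm(d)/.029))))
    for N in ([n] if n else range(N,200)):
        M=np.zeros((2,2))
        for k in range(N):
            a=np.radians(y0+dy*k/N); M+=np.array([[np.cos(a),np.sin(a)],[np.sin(a),-np.cos(a)]])
        v=np.linalg.solve(M,d[:2])/.03
        if max(abs(v))<=1: break
    print('rows',N,'each x,y,z,turn',np.round([*v,-d[2]/N/.03,-dy/N/5],3).tolist())
def st():
    s=read_state(); print('t %.2f'%s['time'],'p',np.round(s['ee_pos'],4),'yaw %.2f'%yaw_of(s['eef_rot']),'F',np.round(s['ft_force'],2),'T',np.round(s['torque'],2),'w %.4f'%s['width']); return s
E
python3 - <<'E'
from h import *
st(); print(np.round(camera_info('wrist')['tool_from_camera'],3).tolist(),camera_info('wrist')['fx'])
plan(.46,-.05,.42,0); plan(.50,-.05,.40,-5)
E
```

```text
t 1.10 p [ 0.1672 -0.6022  0.2366] yaw -74.48 F [ 0.33 -0.42 -0.68] T [ 0.01 -0.03  0.02] w 0.0872
[[1.0, -0.001, 0.0, -0.0], [0.001, 0.968, 0.252, -0.068], [-0.0, -0.252, 0.968, -0.148], [0.0, 0.0, 0.0, 1.0]] 318.86767025599744
rows 23 each x,y,z,turn [-0.184, -0.955, -0.266, -0.648]
rows 23 each x,y,z,turn [-0.176, -0.978, -0.237, -0.604]
```

Run:
```python
from h import *
plan(.49,.13,.37,0,n=27);plan(.49,.13,.37,0,n=32)
```

```text
rows 27 each x,y,z,turn [-0.272, -1.026, -0.165, -0.552]
rows 32 each x,y,z,turn [-0.226, -0.866, -0.139, -0.466]
```

carry_out([
  [-1, -0.23, -0.87, -0.14, -0.47],
  [-1, -0.23, -0.87, -0.14, -0.47],
  [-1, -0.23, -0.87, -0.14, -0.47],
  [-1, -0.23, -0.87, -0.14, -0.47],
  [-1, -0.23, -0.87, -0.14, -0.47],
  [-1, -0.23, -0.87, -0.14, -0.47],
  [-1, -0.23, -0.87, -0.14, -0.47],
  [-1, -0.23, -0.87, -0.14, -0.47],
  [-1, -0.23, -0.87, -0.14, -0.47],
  [-1, -0.23, -0.87, -0.14, -0.47],
  [-1, -0.23, -0.87, -0.14, -0.47],
  [-1, -0.23, -0.87, -0.14, -0.47],
  [-1, -0.23, -0.87, -0.14, -0.47],
  [-1, -0.23, -0.87, -0.14, -0.47],
  [-1, -0.23, -0.87, -0.14, -0.47],
  [-1, -0.23, -0.87, -0.14, -0.47],
])

```text
time: 2.43
ee_pos: [0.4628, -0.2577, 0.308]
eef_rot: [0.956, -0.292, 0.001, 0.002]
ft_force: [0.3, 0.5, 0.2]
width: 0.087
```

Run:
```python
from h import *
st();plan(.49,.13,.37,0)
```

```text
t 2.43 p [ 0.4628 -0.2577  0.308 ] yaw -34.00 F [0.26 0.53 0.23] T [-0.1  -0.07  0.01] w 0.0870
rows 14 each x,y,z,turn [-0.23, -0.91, -0.148, -0.486]
```

carry_out([
  [-1, -0.24, -0.94, -0.15, -0.5],
  [-1, -0.24, -0.94, -0.15, -0.5],
  [-1, -0.24, -0.94, -0.15, -0.5],
  [-1, -0.24, -0.94, -0.15, -0.5],
  [-1, -0.24, -0.94, -0.15, -0.5],
  [-1, -0.24, -0.94, -0.15, -0.5],
  [-1, -0.24, -0.94, -0.15, -0.5],
  [-1, -0.24, -0.94, -0.15, -0.5],
  [-1, -0.24, -0.94, -0.15, -0.5],
  [-1, -0.24, -0.94, -0.15, -0.5],
  [-1, -0.24, -0.94, -0.15, -0.5],
  [-1, -0.24, -0.94, -0.15, -0.5],
  [-1, -0.24, -0.94, -0.15, -0.5],
  [-1, -0.24, -0.94, -0.15, -0.5],
  [-1, 0, 0, 0, 0],
])

```text
time: 3.68
ee_pos: [0.4689, 0.188, 0.3768]
eef_rot: [0.999, 0.047, 0.004, 0.004]
ft_force: [-0.1, 1.0, -0.0]
width: 0.0872
```

Run:
```python
from h import *
s=st(); im=camera('wrist'); cv2.imwrite('pics/w1.png',im)
c='wrist'
for q,z in (('rule_nose',.0065),('rule_tip',.0065),('rule_grip1',.028),('rule_grip2',.028),('rule',0),('frame',.0),('frame_left',0),('frame_right',0),('frame_far',0)):
    r=pinpoint(q,c)
    print(q,[(np.round(d['xy'],1).tolist(),round(d['conf'],2),np.round(ray(c,d['xy'],z),4).tolist()) for d in r[:2]])
```

```text
t 3.68 p [0.4689 0.188  0.3768] yaw 5.43 F [-0.08  0.97 -0.02] T [ 0.07 -0.12  0.01] w 0.0872
rule_nose [([244.0, 57.4], 0.95, [0.3533, 0.3187, 0.0065])]
rule_tip [([415.6, 75.9], 0.7, [0.6154, 0.3126, 0.0065])]
rule_grip1 [([352.9, 70.0], 0.9, [0.5174, 0.3091, 0.028]), ([314.6, 64.2], 0.55, [0.4614, 0.3125, 0.028])]
rule_grip2 [([352.9, 70.0], 0.9, [0.5176, 0.3086, 0.028]), ([314.6, 64.2], 0.55, [0.4616, 0.312, 0.028])]
rule [([327.8, 66.0], 0.66, [0.4818, 0.3144, 0.0])]
frame [([335.6, 282.7], 0.7, [0.5288, -0.0536, 0.0]), ([434.7, 397.5], 0.66, [0.7568, -0.301, 0.0])]
frame_left [([283.3, 234.4], 0.89, [0.4283, 0.0341, 0.0])]
frame_right [([244.0, 57.4], 0.31, [0.3539, 0.3169, 0.0])]
frame_far [([391.5, 290.5], 0.92, [0.6336, -0.0612, 0.0])]
```

View pics/w1.png

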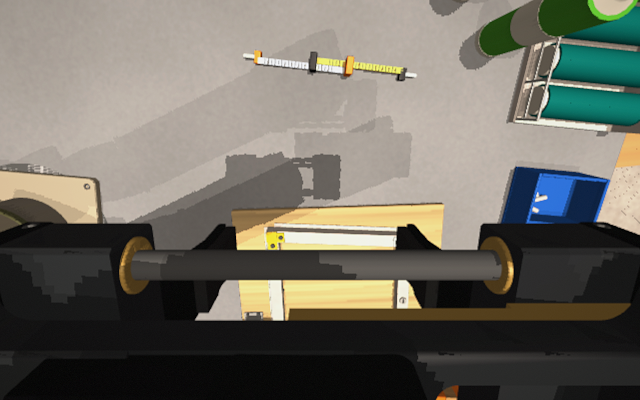

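The wrist view shows the rule clear at columns 244–416, rows 57–76, nearly closed; the gripper hides the frame. I'll step closer to refine the rule's pose.

Run:
```python
from h import *
plan(.487,.245,.2,-2)
```

```text
rows 7 each x,y,z,turn [0.08, -0.308, 0.835, 0.188]
```

carry_out([
  [-1, 0.09, -0.32, 0.9, 0.2],
  [-1, 0.09, -0.32, 0.9, 0.2],
  [-1, 0.09, -0.32, 0.9, 0.2],
  [-1, 0.09, -0.32, 0.9, 0.2],
  [-1, 0.09, -0.32, 0.9, 0.2],
  [-1, 0.09, -0.32, 0.9, 0.2],
  [-1, 0.09, -0.32, 0.9, 0.2],
  [-1, 0, 0, 0, 0],
])

```text
time: 4.85
ee_pos: [0.4952, 0.2443, 0.1795]
eef_rot: [1.0, -0.029, 0.007, 0.005]
ft_force: [-0.9, -0.1, -0.8]
width: 0.0867
```

Run:
```python
from h import *
s=st(); im=camera('wrist'); cv2.imwrite('pics/w2.png',im[0:200,60:600])
c='wrist'
for q,z in (('rule_nose',.0065),('rule_tip',.0065),('rule_grip1',.028),('rule_grip2',.028),('rule',0)):
    r=pinpoint(q,c)
    print(q,[(np.round(d['xy'],1).tolist(),round(d['conf'],2),np.round(ray(c,d['xy'],z),4).tolist()) for d in r[:2]])
```

```text
t 4.85 p [0.4952 0.2443 0.1795] yaw -3.28 F [-0.93 -0.08 -0.75] T [-0.06  0.03 -0.03] w 0.0867
rule_nose []
rule_tip [([427.3, 90.5], 0.65, [0.6149, 0.3262, 0.0065])]
rule_grip1 [([264.8, 102.4], 0.96, [0.4586, 0.3236, 0.028]), ([322.5, 98.3], 0.8, [0.5117, 0.3241, 0.028])]
rule_grip2 [([264.8, 102.4], 0.96, [0.4589, 0.3236, 0.028]), ([322.5, 98.3], 0.8, [0.512, 0.3241, 0.028])]
rule [([290.6, 102.6], 0.6, [0.481, 0.3228, 0.0]), ([159.3, 111.2], 0.22, [0.3493, 0.3222, 0.0])]
```

View pics/w2.png

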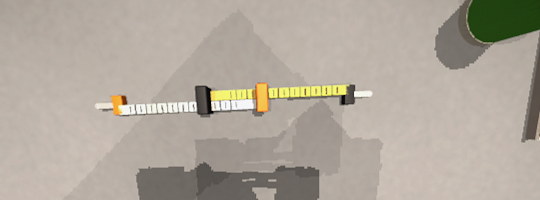

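```bash
cat >> h.py <<'E'
def shot(c='wrist'):
    ie=ext(c); im=camera(c); return im,ie
E
python3 - <<'E'
from h import *
s=st(); c='wrist'; im,ie=shot(); cv2.imwrite('pics/w3.png',im)
for q,z in (('rule_nose',.0065),('rule_tip',.0065),('rule_grip1',.028)):
    r=pinpoint(q,c)
    print(q,[(np.round(d['xy'],1).tolist(),round(d['conf'],2),np.round(ray(c,d['xy'],z,ie),4).tolist()) for d in r[:2]])
st()
hsv=cv2.cvtColor(im,cv2.COLOR_BGR2HSV)
m=silhouettes('rule',c)
if m:
    k=m[0]['mask']; v,u=np.nonzero(k); print(m[0]['box'],k.sum())
    P=[ray(c,(a,np.mean(v[u==a])),.01,ie)[:2] for a in range(u.min(),u.max()+1,20) if (u==a).any()]; print(np.round(P,4).tolist())
    print(np.round(ray(c,(u.min(),v[u==u.min()].mean()),.0065,ie),4),np.round(ray(c,(u.max(),v[u==u.max()].mean()),.0065,ie),4))
E
```

```text
t 5.15 p [0.4981 0.2443 0.1864] yaw -3.33 F [ 0.02  0.51 -0.81] T [-0.02 -0.07 -0.02] w 0.0870
rule_nose [([157.6, 107.0], 0.87, [0.3513, 0.3261, 0.0065]), ([318.5, 100.8], 0.18, [0.5089, 0.3227, 0.0065])]
rule_tip [([421.2, 92.0], 0.78, [0.6103, 0.3251, 0.0065]), ([259.7, 102.3], 0.16, [0.4512, 0.3247, 0.0065])]
rule_grip1 [([318.2, 102.2], 0.8, [0.5079, 0.3209, 0.028]), ([260.3, 104.4], 0.74, [0.4546, 0.3221, 0.028])]
t 5.35 p [0.4976 0.2443 0.1854] yaw -3.31 F [-0.4  -0.03 -0.05] T [-0.   -0.06 -0.03] w 0.0869
```

Run:
```python
from h import *
plan(.481,.322,.06,-0.5)
```

```text
rows 6 each x,y,z,turn [-0.107, -0.428, 0.695, -0.094]
```

carry_out([
  [-1, -0.1, -0.43, 0.7, -0.1],
  [-1, -0.1, -0.43, 0.7, -0.1],
  [-1, -0.1, -0.43, 0.7, -0.1],
  [-1, -0.1, -0.43, 0.7, -0.1],
  [-1, -0.1, -0.43, 0.7, -0.1],
  [-1, -0.1, -0.43, 0.6, -0.1],
  [-1, 0, 0, 0, 0],
  [-1, 0, 0, 0, 0],
])

```text
time: 6.07
ee_pos: [0.4881, 0.323, 0.0593]
eef_rot: [1.0, -0.004, 0.013, 0.004]
ft_force: [0.0, 0.1, 0.8]
width: 0.0874
```

Run:
```python
from h import *
st(); im,ie=shot('top');st();plan(.481,.322,.03,-0.5,n=3)
for q,z in (('rule_nose',.0065),('rule_tip',.0065)):
    r=pinpoint(q,'wrist')
    print(q,[(np.round(d['xy'],1).tolist(),round(d['conf'],2),np.round(ray('wrist',d['xy'],z),4).tolist()) for d in r[:2]])
cv2.imwrite('pics/w4.png',camera('wrist'))
for i in(1,2):r=pinpoint('rule_grip%d'%i,'wrist'); print([(d['xy'],d['conf'],ray('wrist',d['xy'],.028)) for d in r[:2]])
```

```text
t 6.07 p [0.4881 0.323  0.0593] yaw -0.43 F [0.04 0.07 0.76] T [-0.06 -0.08  0.03] w 0.0874
t 6.12 p [0.4879 0.3228 0.0594] yaw -0.43 F [ 0.13  0.08 -0.46] T [-0.06  0.01 -0.  ] w 0.0871
rows 3 each x,y,z,turn [-0.077, 0.01, 0.327, 0.004]
rule_nose [([157.6, 107.0], 0.87, [0.3954, 0.3949, 0.0065]), ([318.5, 100.8], 0.18, [0.4919, 0.3977, 0.0065])]
rule_tip [([421.2, 92.0], 0.78, [0.5549, 0.4021, 0.0065]), ([259.7, 102.3], 0.16, [0.457, 0.397, 0.0065])]
[([344.5, 232.2], 0.71, array([0.5071506 , 0.32058938, 0.028     ])), ([257.9, 229.0], 0.69, array([0.45518931, 0.32376052, 0.028     ]))]
[([344.5, 232.2], 0.71, array([0.50703182, 0.32067797, 0.028     ])), ([257.9, 229.0], 0.69, array([0.45510571, 0.32384158, 0.028     ]))]
```

View pics/w4.png

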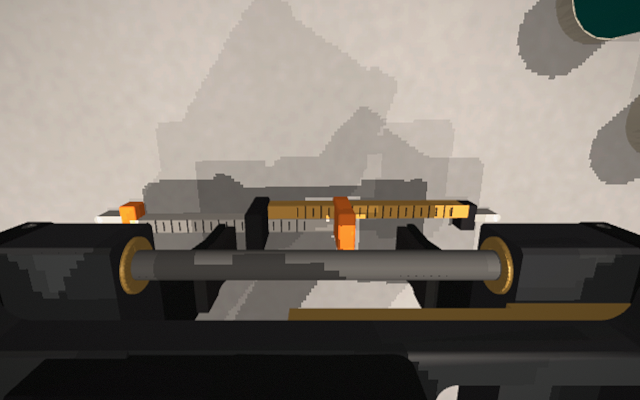

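carry_out([
  [-1, -0.12, 0.02, 0.1, 0],
  [-1, -0.12, 0.01, 0.35, 0],
  [-1, 0, 0, 0.35, 0],
  [-1, 0, 0, 0.2, 0],
  [-1, 0, 0, 0, 0],
], force=4)

```text
time: 6.78
ee_pos: [0.4838, 0.32, 0.029]
eef_rot: [1.0, -0.006, 0.016, 0.003]
ft_force: [0.6, -0.4, 2.6]
width: 0.0872
```

Run:
```python
from h import *
st();plan(.4812,.322,.03,-1,n=1)
```

```text
t 6.78 p [0.4838 0.32   0.029 ] yaw -0.68 F [ 0.58 -0.43  2.61] T [ 0.28 -0.17 -0.03] w 0.0872
rows 1 each x,y,z,turn [-0.086, -0.066, -0.032, 0.063]
```

carry_out([
  [-1, -0.09, -0.06, -0.08, 0],
  [-1, 0, 0, 0, 0],
  [0.4, 0, 0, 0, 0],
  [0.4, 0, 0, 0, 0],
  [0.4, 0, 0, 0, 0],
  [0.4, 0, 0, 0, 0],
  [0.4, 0, 0, 0, 0],
  [0.4, 0, 0, 0, 0],
], force=4)

```text
time: 7.45
ee_pos: [0.4805, 0.3223, 0.0313]
eef_rot: [1.0, -0.006, 0.016, 0.003]
ft_force: [-0.5, -0.6, -2.1]
width: 0.0629
```

Run:
```python
from h import *
st()
```

```text
t 7.45 p [0.4805 0.3223 0.0313] yaw -0.66 F [-0.49 -0.65 -2.12] T [ 0.08  0.02 -0.03] w 0.0629
```

carry_out([
  [0.4, 0, 0, -0.2, 0],
  [0.4, 0, 0, -0.5, 0],
  [0.4, 0, 0, -0.8, 0],
  [0.4, 0, 0, -0.8, 0],
  [0.4, 0, 0, -0.8, 0],
  [0.4, 0, 0, -0.8, 0],
  [0.4, 0, 0, -0.5, 0],
  [0.4, 0, 0, 0, 0],
])

```text
time: 8.12
ee_pos: [0.474, 0.3234, 0.1749]
eef_rot: [1.0, -0.005, 0.015, 0.004]
ft_force: [-0.1, 0.7, -1.4]
width: 0.0626
```

Run:
```python
from h import *
st();plan(.46,-.12,.24,-42,n=18);plan(.46,-.12,.24,-42,n=20)
```

```text
t 8.12 p [0.474  0.3234 0.1749] yaw -0.52 F [-0.06  0.67 -1.37] T [ 0.05 -0.03 -0.  ] w 0.0626
rows 18 each x,y,z,turn [0.264, 0.797, -0.121, 0.461]
rows 20 each x,y,z,turn [0.239, 0.717, -0.109, 0.415]
```

Held (width 62.6 mm, rule weight on the wrist). Now I'll carry it to above the frame.

carry_out([
  [0.4, 0.1, 0.4, -0.1, 0.42],
  [0.4, 0.24, 0.73, -0.11, 0.42],
  [0.4, 0.24, 0.73, -0.11, 0.42],
  [0.4, 0.24, 0.73, -0.11, 0.42],
  [0.4, 0.24, 0.73, -0.11, 0.42],
  [0.4, 0.24, 0.73, -0.11, 0.42],
  [0.4, 0.24, 0.73, -0.11, 0.42],
  [0.4, 0.24, 0.73, -0.11, 0.42],
  [0.4, 0.24, 0.73, -0.11, 0.42],
  [0.4, 0.24, 0.73, -0.11, 0.42],
  [0.4, 0.24, 0.73, -0.11, 0.42],
  [0.4, 0.24, 0.73, -0.11, 0.42],
  [0.4, 0.24, 0.73, -0.11, 0.42],
  [0.4, 0.24, 0.73, -0.11, 0.42],
  [0.4, 0.24, 0.73, -0.11, 0.42],
  [0.4, 0.24, 0.73, -0.11, 0.42],
  [0.4, 0.24, 0.73, -0.11, 0.42],
  [0.4, 0.2, 0.73, -0.11, 0.42],
  [0.4, 0.2, 0.5, -0.1, 0.42],
  [0.4, 0, 0, 0, 0],
])

```text
time: 9.78
ee_pos: [0.4369, -0.1195, 0.2332]
eef_rot: [0.925, -0.379, 0.007, 0.0]
ft_force: [0.7, -1.0, -0.9]
width: 0.0625
```

Run:
```python
from h import *
camera('top');st();im,ie=shot('wrist');import pickle;pickle.dump(ie,open('ie.pkl','wb'));cv2.imwrite('pics/w5.png',im);s=st();print(s['eef_rot'])
```

```text
t 9.83 p [ 0.4372 -0.1181  0.2329] yaw -44.37 F [-0.27  0.06 -1.81] T [-0.02  0.04 -0.  ] w 0.0628
t 9.88 p [ 0.4379 -0.1164  0.2329] yaw -44.17 F [ 0.87 -0.24 -1.54] T [ 0.03 -0.01  0.01] w 0.0625
[ 9.26602457e-01 -3.75970927e-01  7.32611562e-03 -2.75595420e-04]
```

View pics/w5.png

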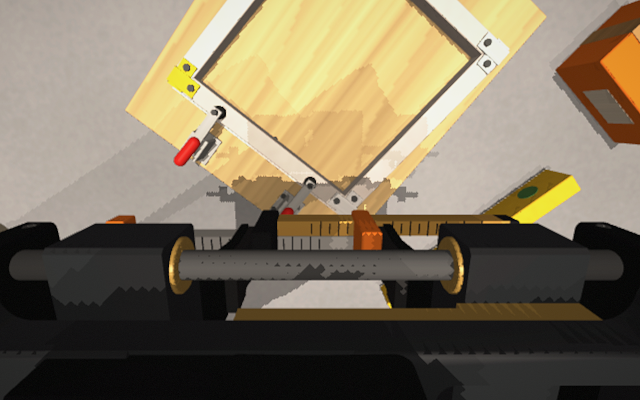

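Seen at rest, three inner corners of the frame: near-left about (197,80), near-right about (343,190), far-right about (482,58). The arm had not settled, so I'll retake the shot and fit the edges numerically.

```bash
cat > fr.py <<'E'
from h import *
def edges(im,ie,segs,zt=.036,half=10):
    """segs: name->(p,q,inward normal sign) ; find last white px going inward, fit a line in world"""
    hsv=cv2.cvtColor(im,cv2.COLOR_BGR2HSV).astype(int); W=((hsv[...,1]<45)&(hsv[...,2]>150)).astype(np.float32)
    out={}
    for n,(p,q) in segs.items():
        p,q=np.array(p,float),np.array(q,float); t=(q-p)/np.linalg.norm(q-p); nn=np.array([-t[1],t[0]])
        c=np.array([288.,100.])if 'c' not in segs else segs['c']
        if nn@(c-p)<0: nn=-nn   # inward
        pts=[]
        for f in np.linspace(.06,.94,60):
            o=p+f*(q-p); s=np.arange(-half,half+.01,.25); xy=(o+s[:,None]*nn).astype(np.float32)
            v=cv2.remap(W,xy[None,:,0],xy[None,:,1],cv2.INTER_LINEAR)[0]
            k=np.nonzero((v[:-1]>=.5)&(v[1:]<.5))[0]
            if len(k) and v[:k[-1]].mean()>.3: pts.append(xy[k[-1]])
        if len(pts)<8: print(n,'few',len(pts)); continue
        Q=np.array([ray('wrist',a,zt,ie)[:2] for a in pts],np.float32)
        for _ in range(3):
            vx,vy,x0,y0=cv2.fitLine(Q,cv2.DIST_HUBER,0,.001,.001).ravel()
            r=abs((Q-[x0,y0])@[-vy,vx]); Q=Q[r<max(.0012,2*np.median(r))]
        d=np.array([vx,vy]); 
        out[n]=(np.array([x0,y0]),d); print(n,len(Q),'dir %.2f deg'%(np.degrees(np.arctan2(vy,vx))%180),'res %.4f'%r.mean())
    return out
def meet(a,b):
    (p,d),(q,e)=a,b; s=np.linalg.solve(np.c_[d,-e],q-p); return p+s[0]*d
E
python3 - <<'E'
from fr import *
s=st(); im,ie=shot(); st(); cv2.imwrite('pics/w6.png',im)
E_=edges(im,ie,{'near':((199,84),(343,190)),'right':((343,190),(480,60)),'left':((197,80),(258,8)),'far':((410,3),(478,55))},half=14)
C={k:meet(E_[a],E_[b]) for k,a,b in (('NL','near','left'),('NR','near','right'),('FR','far','right'),('FL','far','left')) if a in E_ and b in E_}
for k,v in C.items(): print(k,np.round(v,4),np.round(proj('wrist',[*v,.036],ie),1))
for a,b in (('NL','NR'),('NR','FR'),('NL','FL'),('FL','FR'),('NL','FR'),('NR','FL')):
    if a in C and b in C: print(a,b,'%.4f'%np.linalg.norm(C[a]-C[b]))
for k in ('frame','frame_left','frame_right','frame_far'):
    for c in('wrist','top'):
        print(k,c,[(np.round(ray(c,d['xy'],0),4),round(d['conf'],2)) for d in pinpoint(k,c)[:1]])
E
```

```text
t 9.88 p [ 0.4379 -0.1164  0.2329] yaw -44.17 F [ 0.87 -0.24 -1.54] T [ 0.03 -0.01  0.01] w 0.0625
t 9.93 p [ 0.4383 -0.1154  0.2329] yaw -44.04 F [-0.63  0.55 -0.98] T [ 0.02 -0.07 -0.04] w 0.0626
near 53 dir 97.00 deg res 0.0002
right 54 dir 3.24 deg res 0.0002
left 57 dir 3.05 deg res 0.0002
far 55 dir 97.03 deg res 0.0002
NL [0.4221 0.0423] [193.5  78.9]
NR [ 0.4467 -0.1576] [345.  198.5]
FR [ 0.6482 -0.1462] [483.1  55.8]
FL [0.6236 0.0531] [329.6 -93.8]
NL NR 0.2014
NR FR 0.2018
NL FL 0.2017
FL FR 0.2008
NL FR 0.2943
NR FL 0.2751
frame wrist [(array([ 0.533 , -0.0429,  0.    ]), 0.58)]
frame top [(array([ 0.527 , -0.0308,  0.    ]), 0.9)]
frame_left wrist [(array([0.423 , 0.0421, 0.    ]), 0.69)]
frame_left top [(array([0.4131, 0.0379, 0.    ]), 0.79)]
frame_right wrist [(array([ 0.4472, -0.1531,  0.    ]), 0.83)]
frame_right top []
frame_far wrist [(array([ 0.4211, -0.2392,  0.    ]), 0.46)]
frame_far top [(array([ 0.6351, -0.0509,  0.    ]), 0.59)]
```

Run:
```python
from h import *
s=st(); im,ie=shot(); Rm=R.from_quat(s['eef_rot']).as_matrix()
for q,dz in(('rule_grip1',-.0033),('rule_tip',-.025),('rule_nose',-.025)):
    for d in pinpoint(q,'wrist')[:2]:
        P=ray('wrist',d['xy'],s['ee_pos'][2]+dz,ie); print(q,np.round(d['xy'],1),round(d['conf'],2),'tool',np.round(Rm.T@(P-s['ee_pos']),4))
plan(.5347,-.0521,.10,-39.8)
```

```text
t 10.33 p [ 0.4386 -0.1153  0.2331] yaw -43.97 F [ 0.47 -0.28 -1.3 ] T [-0.02 -0.01 -0.  ] w 0.0627
rule_grip1 [264.4 247.8] 0.95 tool [-0.0265 -0.0016  0.0029]
rule_grip1 [368.6 246. ] 0.74 tool [ 0.0267 -0.0022  0.0037]
rule_tip [204.8  81.8] 0.35 tool [-0.057  -0.0836  0.0247]
rows 7 each x,y,z,turn [0.136, -0.532, 0.634, -0.12]
```

carry_out([
  [0.4, 0.14, -0.53, 0.5, -0.12],
  [0.4, 0.14, -0.55, 0.63, -0.12],
  [0.4, 0.14, -0.55, 0.63, -0.12],
  [0.4, 0.14, -0.55, 0.63, -0.12],
  [0.4, 0.14, -0.55, 0.63, -0.12],
  [0.4, 0.14, -0.55, 0.63, -0.12],
  [0.4, 0.14, -0.4, 0.5, -0.12],
  [0.4, 0, 0, 0, 0],
  [0.4, 0, 0, 0, 0],
  [0.4, 0, 0, 0, 0],
])

```text
time: 11.37
ee_pos: [0.5416, -0.0537, 0.1058]
eef_rot: [0.94, -0.341, 0.009, -0.0]
ft_force: [0.2, -0.8, -1.4]
width: 0.0622
```

Run:
```python
from h import *
s=st(); print(s['eef_rot']); plan(.534,-.053,.052,-39.8,n=3)
im,ie=shot();cv2.imwrite('pics/w7.png',im)
```

```text
t 11.37 p [ 0.5416 -0.0537  0.1058] yaw -39.89 F [ 0.2  -0.79 -1.45] T [-0.05 -0.02 -0.01] w 0.0622
[ 9.39993681e-01 -3.41064285e-01  9.32899460e-03 -5.38814593e-05]
rows 3 each x,y,z,turn [-0.07, 0.048, 0.598, -0.006]
```

carry_out([
  [0.4, -0.1, 0.08, 0.1, 0],
  [0.4, -0.1, 0.06, 0.5, 0],
  [0.4, 0, 0, 0.5, 0],
  [0.4, 0, 0, 0.45, 0],
  [0.4, 0, 0, 0, 0],
  [0.4, 0, 0, 0, 0],
])

```text
time: 11.92
ee_pos: [0.535, -0.0583, 0.0639]
eef_rot: [0.939, -0.344, 0.015, 0.001]
ft_force: [-0.3, 0.2, -1.1]
width: 0.0625
```

Run:
```python
from h import *
s=st(); plan(.534,-.053,.044,-39.8,n=2)
im,ie=shot();cv2.imwrite('pics/w8.png',im);im=camera('scene');cv2.imwrite('pics/s8.png',cv2.resize(im[150:260,220:400],None,fx=4,fy=4,interpolation=cv2.INTER_CUBIC))
```

```text
t 11.92 p [ 0.535  -0.0583  0.0639] yaw -40.27 F [-0.27  0.23 -1.1 ] T [-0.02 -0.1   0.  ] w 0.0625
rows 2 each x,y,z,turn [-0.07, -0.056, 0.332, -0.047]
```

View pics/w8.png

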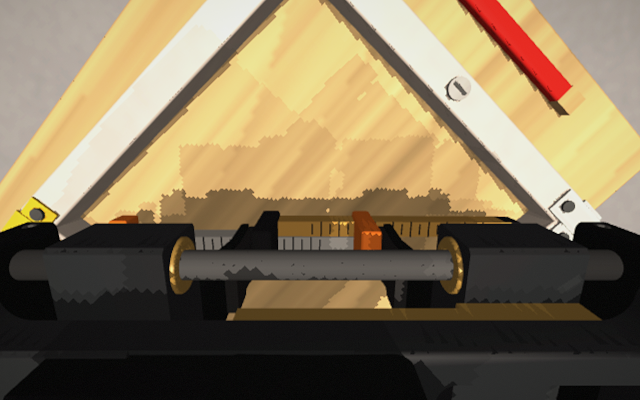

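The wrist view shows the rule inside the opening on the yellow-corner diagonal, with the yellow plate at (37,212) and the far-right corner plate at (570,215), both ends clear of the rails. Lowering now.

carry_out([
  [0.4, -0.07, -0.08, 0.1, -0.05],
  [0.4, -0.07, -0.06, 0.2, -0.05],
  [0.4, 0, 0, 0.2, 0],
  [0.4, 0, 0, 0.1, 0],
  [0.4, 0, 0, 0, 0],
  [0.4, 0, 0, 0, 0],
])

```text
time: 12.52
ee_pos: [0.5368, -0.052, 0.047]
eef_rot: [0.94, -0.34, 0.017, 0.001]
ft_force: [1.0, -0.1, -1.2]
width: 0.0625
```

Run:
```python
from h import *
s=st(); plan(.534,-.053,.044,-39.8,n=1);print(s['eef_rot'])
```

```text
t 12.52 p [ 0.5368 -0.052   0.047 ] yaw -39.72 F [ 1.04 -0.14 -1.24] T [-0.05 -0.03  0.05] w 0.0625
rows 1 each x,y,z,turn [-0.049, 0.085, 0.099, 0.016]
[ 9.40410416e-01 -3.39617550e-01  1.69577579e-02  7.76383786e-04]
```

carry_out([
  [0.4, -0.05, 0.08, 0.05, 0],
  [0.4, 0, 0, 0.06, 0],
  [0.4, 0, 0, 0, 0],
  [0.4, 0, 0, 0, 0],
])

```text
time: 12.85
ee_pos: [0.5346, -0.053, 0.0438]
eef_rot: [0.94, -0.34, 0.017, 0.0]
ft_force: [0.5, 0.0, -0.4]
width: 0.0628
```

Run:
```python
from h import *
s=st(); plan(.534,-.053,.044,-39.8,n=1)
```

```text
t 12.85 p [ 0.5346 -0.053   0.0438] yaw -39.75 F [ 0.45  0.01 -0.36] T [ 0.21  0.04 -0.04] w 0.0628
rows 1 each x,y,z,turn [-0.015, 0.012, -0.006, 0.01]
```

carry_out([
  [0.4, 0, 0, 0, 0],
  [0.4, 0, 0, 0, 0],
  [0.4, 0, 0, 0, 0],
  [0.4, 0, 0, 0, 0],
  [0.4, 0, 0, 0, 0],
  [0.4, 0, 0, 0, 0],
], force=7)

```text
time: 13.35
ee_pos: [0.5342, -0.0534, 0.0439]
eef_rot: [0.94, -0.34, 0.017, 0.001]
ft_force: [0.1, -0.7, -0.7]
width: 0.0338
```

Run:
```python
from h import *
s=st(); Rm=R.from_quat(s['eef_rot']).as_matrix(); print('Ftool',Rm.T@s['ft_force'])
im=camera('wrist');cv2.imwrite('pics/w9.png',im); cv2.imwrite('pics/s9.png',camera('scene'));st()
```

```text
t 13.35 p [ 0.5342 -0.0534  0.0439] yaw -39.75 F [ 0.06 -0.72 -0.65] T [-0.21 -0.05 -0.02] w 0.0338
Ftool [0.48255784 0.52269506 0.66536032]
t 13.45 p [ 0.5343 -0.0535  0.0438] yaw -39.76 F [ 0.08 -0.06 -0.15] T [-0.22  0.04 -0.1 ] w 0.0339
```

carry_out([
  [0.4, 0, 0, 0, 0],
  [0.4, 0, 0, 0, 0],
  [0.4, 0, 0, 0, 0],
], force=9)

```text
time: 13.7
ee_pos: [0.5343, -0.0536, 0.0439]
eef_rot: [0.94, -0.34, 0.017, 0.001]
ft_force: [0.3, -0.4, -1.1]
width: 0.0338
```

Run:
```python
from h import *
s=st(); camera('top'); s2=st(); camera('top'); s3=st();
im=camera('wrist');cv2.imwrite('pics/w9.png',im)
```

```text
t 13.70 p [ 0.5343 -0.0536  0.0439] yaw -39.77 F [ 0.35 -0.36 -1.07] T [-0.13  0.06 -0.07] w 0.0338
t 13.75 p [ 0.5343 -0.0536  0.0439] yaw -39.77 F [-0.05 -0.72 -1.38] T [-0.14  0.04 -0.04] w 0.0336
t 13.80 p [ 0.5343 -0.0536  0.0439] yaw -39.77 F [ 0.38 -0.11 -1.33] T [-0.11  0.06  0.04] w 0.0333
```

View pics/w9.png

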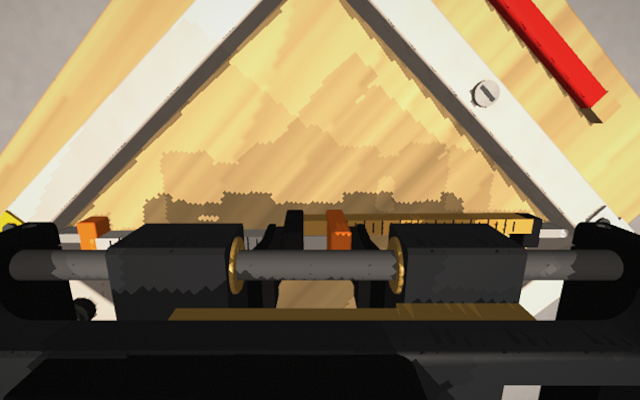

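The rule is seated on the first diagonal at 324 − 33.7 ≈ 290.3 mm. The fingers span the gap between the collars, so they can't draw them apart. To shorten the rule for the other diagonal, I'll grip the black collar across its width and draw it towards the fixed near-left pivot corner.

carry_out([
  [-0.3, 0, 0, 0, 0],
  [-0.3, 0, 0, 0, 0],
  [-0.3, 0, 0, 0, 0],
  [-0.3, 0, 0, 0, 0],
  [-0.3, 0, 0, -0.3, 0],
  [-0.3, 0, 0, -0.6, 0],
  [-0.3, 0, 0, -0.6, 0],
  [-0.3, 0, 0, 0, 0],
], force=5)

```text
time: 14.52
ee_pos: [0.5326, -0.0519, 0.0917]
eef_rot: [0.941, -0.339, 0.017, 0.0]
ft_force: [0.1, 0.9, 0.9]
width: 0.0565
```

Run:
```python
from h import *
s=st(); print(np.round(s['joint_positions'],2),s['eef_rot']); u=np.array([np.cos(np.radians(-39.8)),np.sin(np.radians(-39.8))])
c=np.array([.5343,-.0536])-u*.0119; print(c); plan(*c,.085,50.2)
for q in('rule_grip1','rule_grip2','rule_nose','rule_tip'):
    for cam in('scene',):
        camera(cam); print(q,[(np.round(d['xy'],1),round(d['conf'],2),np.round(ray(cam,d['xy'],.04 if 'grip' in q else .0185),4)) for d in pinpoint(q,cam)[:2]])
```

```text
t 14.52 p [ 0.5326 -0.0519  0.0917] yaw -39.69 F [0.1  0.92 0.87] T [-0.05 -0.07  0.01] w 0.0565
[ 0.52  0.3  -0.59  1.87  0.21  1.   -0.85] [ 9.40516374e-01 -3.39341436e-01  1.66198979e-02  3.46666958e-04]
[ 0.52515743 -0.04598269]
rows 18 each x,y,z,turn [-0.015, -0.013, 0.012, -0.999]
rule_grip1 [(array([307.4, 202.9]), 0.74, array([ 0.5467, -0.0553,  0.04  ])), (array([309.6, 199.3]), 0.71, array([ 0.5291, -0.0464,  0.04  ]))]
rule_grip2 [(array([307.4, 201.6]), 0.77, array([ 0.54  , -0.0544,  0.04  ])), (array([309.2, 200.2]), 0.65, array([ 0.5336, -0.0481,  0.04  ]))]
rule_nose [(array([332.7, 186. ]), 0.97, array([0.4366, 0.0404, 0.0185]))]
rule_tip [(array([316.1, 229.7]), 0.71, array([ 0.652 , -0.0437,  0.0185])), (array([281.8, 232.6]), 0.49, array([ 0.6489, -0.1419,  0.0185]))]
```

carry_out([
  [-0.3, 0, 0, 0, -1],
  [-0.3, 0, 0, 0, -1],
  [-0.3, 0, 0, 0, -1],
  [-0.3, 0, 0, 0, -1],
  [-0.3, 0, 0, 0, -1],
  [-0.3, 0, 0, 0, -1],
  [-0.3, 0, 0, 0, -1],
  [-0.3, 0, 0, 0, -1],
  [-0.3, 0, 0, 0, -1],
  [-0.3, 0, 0, 0, -1],
  [-0.3, 0, 0, 0, -1],
  [-0.3, 0, 0, 0, -1],
  [-0.3, 0, 0, 0, -1],
  [-0.3, 0, 0, 0, -1],
  [-0.3, 0, 0, 0, -1],
  [-0.3, 0, 0, 0, -1],
  [-0.3, 0, 0, 0, -1],
  [-0.3, 0, 0, 0, -1],
  [-0.3, 0, 0, 0, 0],
  [-0.3, 0, 0, 0, 0],
])

```text
time: 16.58
ee_pos: [0.5265, -0.0509, 0.0794]
eef_rot: [0.888, 0.46, 0.004, 0.005]
ft_force: [-0.0, -0.0, -0.5]
width: 0.0566
```

Run:
```python
from h import *
s=st(); print(np.round(s['joint_positions'],2),s['eef_rot']); plan(.5252,-.046,.07,50.2,n=2)
```

```text
t 16.58 p [ 0.5265 -0.0509  0.0794] yaw 54.74 F [-0.03 -0.03 -0.45] T [ 0.08 -0.06 -0.01] w 0.0566
[ 0.74  0.39 -0.86  1.86  0.35  1.03  0.7 ] [0.88802246 0.45974625 0.00448904 0.00541736]
rows 2 each x,y,z,turn [0.053, -0.065, 0.157, 0.454]
```

carry_out([
  [-0.3, 0.05, -0.07, 0.05, 0.45],
  [-0.3, 0.05, -0.07, 0.05, 0.35],
  [-0.3, 0, 0, 0, 0],
  [-0.3, 0, 0, 0, 0],
])

```text
time: 16.92
ee_pos: [0.5246, -0.046, 0.0756]
eef_rot: [0.906, 0.422, 0.004, 0.005]
ft_force: [0.2, -0.2, -0.2]
width: 0.0566
```

Run:
```python
from h import *
s=st(); plan(.5252,-.046,.046,50.2,n=2)
im,ie=shot();cv2.imwrite('pics/w10.png',im); Rm=R.from_quat(s['eef_rot']).as_matrix()
for d in pinpoint('rule_grip2','wrist')[:2]:
    P=ray('wrist',d['xy'],.04,ie); print(d['xy'],d['conf'],np.round(P,4),'tool',np.round(Rm.T@(P-s['ee_pos']),4))
```

```text
t 16.92 p [ 0.5246 -0.046   0.0756] yaw 49.97 F [ 0.23 -0.2  -0.24] T [ 0.01 -0.1  -0.01] w 0.0566
rows 2 each x,y,z,turn [0.007, 0.008, 0.494, -0.023]
[321.8, 232.8] 0.97 [ 0.5288 -0.0452  0.04  ] tool [0.0032 0.0023 0.0357]
```

View pics/w10.png

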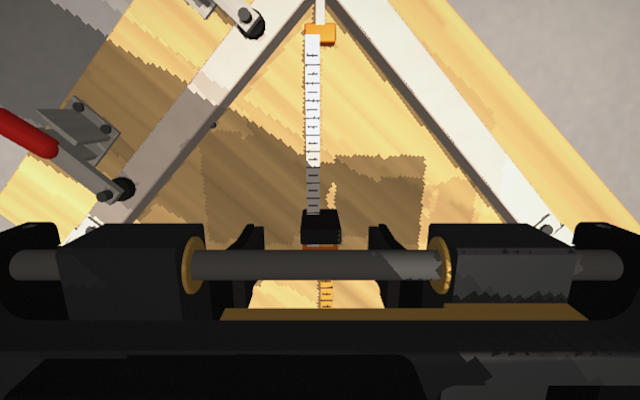

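The wrist view now faces the yellow corner: the black collar is centred between the fingers at (322,230), and the nose runs up to the near-left corner. Descend, grip across it and pull it.

carry_out([
  [-0.3, 0, 0.02, 0.2, 0],
  [-0.3, 0, 0.02, 0.4, 0],
  [-0.3, 0, 0, 0.3, 0],
  [-0.3, 0, 0, 0.1, 0],
  [-0.3, 0, 0, 0, 0],
  [0.9, 0, 0, 0, 0],
  [0.9, 0, 0, 0, 0],
  [0.9, 0, 0, 0, 0],
  [0.9, 0, 0, 0, 0],
  [0.9, 0, 0, 0, 0],
], force=25)

```text
time: 17.85
ee_pos: [0.5259, -0.0474, 0.0419]
eef_rot: [0.906, 0.423, 0.004, 0.004]
ft_force: [-0.4, 0.6, -0.2]
width: 0.031
```

Run:
```python
from h import *
s=st(); print(s['eef_rot'])
```

```text
t 17.85 p [ 0.5259 -0.0474  0.0419] yaw 50.00 F [-0.41  0.62 -0.16] T [ 0.03 -0.13 -0.02] w 0.0310
[0.90628297 0.42262877 0.00411331 0.00437969]
```

carry_out([
  [0.9, 0, 0, 0, 0],
  [0.9, 0, 0, 0, 0],
  [0.9, 0, 0, 0, 0],
])

```text
time: 18.1
ee_pos: [0.5274, -0.0455, 0.0429]
eef_rot: [0.906, 0.423, 0.006, 0.004]
ft_force: [-0.0, -0.8, -4.4]
width: 0.0238
```

carry_out([
  [0.9, 0, -0.1, 0, 0],
  [0.9, 0, -0.2, 0, 0],
  [0.9, 0, -0.2, 0, 0],
  [0.9, 0, -0.2, 0, 0],
  [0.9, 0, 0, 0, 0],
])

```text
time: 18.52
ee_pos: [0.5147, -0.0357, 0.0445]
eef_rot: [0.907, 0.421, 0.009, 0.008]
ft_force: [0.8, 0.8, -1.1]
width: 0.024
```

Run:
```python
from h import *
s=st(); Rm=R.from_quat(s['eef_rot']).as_matrix(); print('Ftool',np.round(Rm.T@s['ft_force'],2), 'moved',Rm.T@(np.array(s['ee_pos'])-[.5274,-.0455,.0429]),s['eef_rot'])
```

```text
t 18.52 p [ 0.5147 -0.0357  0.0445] yaw 49.83 F [ 0.81  0.77 -1.1 ] T [ 0.14 -0.14 -0.03] w 0.0240
Ftool [1.1  0.1  1.11] moved [-0.00072633 -0.01597153 -0.00201552] [0.90688804 0.42118703 0.00941172 0.00818474]
```

carry_out([
  [0.9, 0, -0.1, 0, 0],
  [0.9, 0, -0.15, 0, 0],
  [0.9, 0, -0.15, 0, 0],
])

```text
time: 18.77
ee_pos: [0.5076, -0.0302, 0.0454]
eef_rot: [0.907, 0.42, 0.011, 0.01]
ft_force: [3.7, -3.9, -0.8]
width: 0.0236
```

Run:
```python
from h import *
s=st(); Rm=R.from_quat(s['eef_rot']).as_matrix(); print('Ftool',np.round(Rm.T@s['ft_force'],2), 'moved',Rm.T@(np.array(s['ee_pos'])-[.5274,-.0455,.0429]),s['eef_rot'])
camera('scene')
for q in('rule_grip1','rule_grip2','rule_nose','rule_tip'):
        print(q,[(np.round(d['xy'],1),round(d['conf'],2),np.round(ray('scene',d['xy'],.04 if 'grip' in q else .0185),4)) for d in pinpoint(q,'scene')[:2]])
```

```text
t 18.77 p [ 0.5076 -0.0302  0.0454] yaw 49.68 F [ 3.7  -3.92 -0.77] T [-0.62 -1.04 -0.03] w 0.0236
Ftool [-0.6   5.33  0.91] moved [-0.00112135 -0.02493092 -0.00320928] [0.90742815 0.41993843 0.01105874 0.01017705]
rule_grip1 [(array([305. , 198.6]), 0.78, array([ 0.523 , -0.0598,  0.04  ]))]
rule_grip2 [(array([305. , 198.6]), 0.78, array([ 0.523 , -0.0598,  0.04  ]))]
rule_nose [(array([332.5, 180.8]), 0.57, array([0.4058, 0.0449, 0.0185]))]
rule_tip [(array([286.1, 228.5]), 0.58, array([ 0.6323, -0.1282,  0.0185]))]
```

carry_out([
  [0.9, 0, -0.12, 0, 0],
  [0.9, 0, 0, 0, 0],
  [0.2, 0, 0, 0, 0],
  [0.2, 0, 0, 0, 0],
  [0.2, 0, 0, 0, 0],
  [-0.5, 0, 0, 0, 0],
  [-0.5, 0, 0, 0, 0],
  [-0.5, 0, 0, 0, 0],
  [-0.5, 0, 0, -0.4, 0],
  [-0.5, 0, 0, -0.7, 0],
  [-1, 0, 0, -0.3, 0],
  [-1, 0, 0, 0, 0],
])

```text
time: 20.02
ee_pos: [0.5011, -0.0258, 0.0886]
eef_rot: [0.907, 0.421, 0.008, 0.007]
ft_force: [0.5, -0.4, 0.5]
width: 0.0708
```

Run:
```python
from h import *
s=st(); print(s['eef_rot']); im,ie=shot();cv2.imwrite('pics/w11.png',im)
for q in('rule_grip1','rule_nose','rule_tip'):
  for d in pinpoint(q,'wrist')[:2]:
    P=ray('wrist',d['xy'],.04 if 'grip' in q else .0185,ie); print(q,np.round(d['xy'],1),round(d['conf'],2),np.round(P,4))
camera('scene')
for q in('rule_grip1','rule_nose','rule_tip'):
        print(q,[(np.round(d['xy'],1),round(d['conf'],2),np.round(ray('scene',d['xy'],.04 if 'grip' in q else .0185),4)) for d in pinpoint(q,'scene')[:2]])
```

```text
t 20.02 p [ 0.5011 -0.0258  0.0886] yaw 49.80 F [ 0.53 -0.36  0.46] T [ 0.05 -0.13  0.  ] w 0.0708
[0.90700109 0.42099528 0.0079704  0.00696184]
rule_grip1 [317.4 296.3] 0.94 [ 0.5444 -0.0609  0.04  ]
rule_nose [319.1  58.8] 0.91 [0.4258 0.0409 0.0185]
rule_grip1 [(array([307.5, 205.2]), 0.74, array([ 0.5585, -0.0564,  0.04  ])), (array([313.3, 193.2]), 0.68, array([ 0.4983, -0.0309,  0.04  ]))]
rule_nose [(array([331.6, 182.9]), 0.91, array([0.4178, 0.0399, 0.0185])), (array([324.9, 239.7]), 0.4, array([ 0.7001, -0.0255,  0.0185]))]
rule_tip [(array([287.3, 226.1]), 0.81, array([ 0.6218, -0.1238,  0.0185]))]
```

View pics/w11.png

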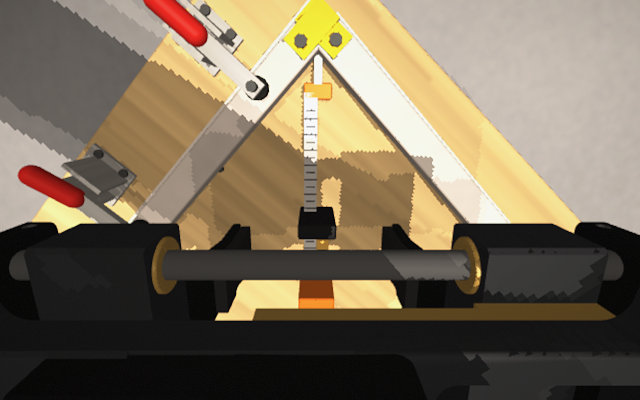

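The rule is shortened with its nose still in the near-left corner (319,58), black collar at (318,222), orange at (317,296). Next I'll rotate back and straddle the collars.

carry_out([
  [-1, 0, 0.1, 0, 0.9],
  [-1, 0, 0.1, 0, 1],
  [-1, 0, 0.1, 0, 1],
  [-1, 0, 0.1, 0, 1],
  [-1, 0, 0.1, 0, 1],
  [-1, 0, 0.1, 0, 1],
  [-1, 0, 0, 0, 1],
  [-1, 0, 0, 0, 1],
  [-1, 0, 0, 0, 1],
  [-1, 0, 0, 0, 1],
  [-1, 0, 0, 0, 1],
  [-1, 0, 0, 0, 1],
  [-1, 0, 0, 0, 1],
  [-1, 0, 0, 0, 1],
  [-1, 0, 0, 0, 1],
  [-1, 0, 0, 0, 1],
  [-1, 0, 0, 0, 1],
  [-1, 0, 0, 0, 0],
  [-1, 0, 0, 0, 0],
])

```text
time: 22.0
ee_pos: [0.5073, -0.039, 0.0784]
eef_rot: [0.944, -0.331, 0.002, -0.001]
ft_force: [-0.3, 0.0, 0.8]
width: 0.0872
```

Run:
```python
from h import *
s=st(); print(s['eef_rot']); plan(.5232,-.0443,.068,-39.8,n=2)
im,ie=shot()
for q in('rule_grip1','rule_nose','rule_tip'):
  for d in pinpoint(q,'wrist')[:2]:
    P=ray('wrist',d['xy'],.04 if 'grip' in q else .0185,ie); print(q,np.round(d['xy'],1),round(d['conf'],2),np.round(P,4))
```

```text
t 22.00 p [ 0.5073 -0.039   0.0784] yaw -38.66 F [-0.28  0.01  0.84] T [-0.03 -0.01 -0.01] w 0.0872
[ 9.43614048e-01 -3.31040465e-01  2.09476241e-03 -5.92068884e-04]
rows 2 each x,y,z,turn [0.262, -0.098, 0.173, 0.114]
rule_grip1 [301.4 220.7] 0.94 [ 0.5028 -0.0301  0.04  ]
rule_grip1 [386.5 221.3] 0.63 [ 0.5434 -0.0633  0.04  ]
rule_nose [145.2 201.9] 0.67 [0.4237 0.0411 0.0185]
rule_tip [529.5 214.9] 0.97 [ 0.6219 -0.1299  0.0185]
```

carry_out([
  [-1, 0.26, -0.09, 0.1, 0.11],
  [-1, 0.26, -0.09, 0.1, 0.11],
  [-1, 0, 0, 0, 0],
  [-1, 0, 0, 0, 0],
])

```text
time: 22.53
ee_pos: [0.5249, -0.0457, 0.0719]
eef_rot: [0.94, -0.34, 0.002, -0.001]
ft_force: [-0.2, -0.2, -0.3]
width: 0.0871
```

Run:
```python
from h import *
s=st(); plan(.523,-.0452,.0445,-39.8,n=2)
```

```text
t 22.53 p [ 0.5249 -0.0457  0.0719] yaw -39.79 F [-0.21 -0.17 -0.34] T [-0.05 -0.06  0.01] w 0.0871
rows 2 each x,y,z,turn [-0.03, 0.014, 0.457, 0.001]
```

carry_out([
  [-1, -0.03, 0.01, 0.3, 0],
  [-1, -0.03, 0.01, 0.4, 0],
  [-1, 0, 0, 0.18, 0],
  [-1, 0, 0, 0, 0],
  [-0.2, 0, 0, 0, 0],
  [0.2, 0, 0, 0, 0],
  [0.2, 0, 0, 0, 0],
  [0.2, 0, 0, 0, 0],
  [0.2, 0, 0, 0, 0],
  [0.2, 0, 0, 0, 0],
  [0.2, 0, 0, 0, 0],
], force=4)

```text
time: 23.45
ee_pos: [0.523, -0.0451, 0.0423]
eef_rot: [0.94, -0.34, 0.002, -0.001]
ft_force: [-0.2, -0.4, -1.4]
width: 0.0618
```

Run:
```python
from h import *
s=st();print(s['eef_rot'])
```

```text
t 23.45 p [ 0.523  -0.0451  0.0423] yaw -39.76 F [-0.18 -0.39 -1.43] T [-0.01 -0.07 -0.03] w 0.0618
[ 9.40414353e-01 -3.40021375e-01  2.40666174e-03 -7.18881857e-04]
```

carry_out([
  [0.2, 0, 0, -0.2, 0],
  [0.2, 0, 0, -0.4, 0],
  [0.2, 0, 0, -0.5, 0],
  [0.2, 0.1, 0, -0.5, 0],
  [0.2, 0.2, 0, -0.3, 0],
  [0.2, 0.1, 0, 0, 0],
  [0.2, 0, 0, 0, 0],
])

```text
time: 24.03
ee_pos: [0.5319, -0.0526, 0.1054]
eef_rot: [0.941, -0.34, 0.002, -0.001]
ft_force: [-0.2, -0.1, -2.0]
width: 0.0626
```

carry_out([
  [0.2, 0, 0, 0, -0.5],
  [0.2, 0, 0, 0, -1],
  [0.2, 0, 0, 0, -1],
  [0.2, 0, 0, 0, -1],
  [0.2, 0, 0, 0, -1],
  [0.2, 0, 0, 0, -1],
  [0.2, 0, 0, 0, -1],
  [0.2, 0, 0, 0, -1],
  [0.2, 0, 0, 0, -1],
  [0.2, 0, 0, 0, -1],
  [0.2, 0, 0, 0, -1],
  [0.2, 0, 0, 0, -1],
  [0.2, 0, 0, 0, -1],
  [0.2, 0, 0, 0, -1],
  [0.2, 0, 0, 0, -1],
  [0.2, 0, 0, 0, -1],
  [0.2, 0, 0, 0, -1],
  [0.2, 0, 0, 0, -0.6],
  [0.2, 0, 0, 0, 0],
  [0.2, 0, 0, 0, 0],
])

```text
time: 25.7
ee_pos: [0.5232, -0.0515, 0.0916]
eef_rot: [0.906, 0.423, -0.006, -0.007]
ft_force: [1.1, -0.2, -1.8]
width: 0.0626
```

Run:
```python
from h import *
s=st();print(s['eef_rot'],np.round(s['joint_positions'],2));plan(.5343,-.0536,.075,50.0,n=2)
```

```text
t 25.70 p [ 0.5232 -0.0515  0.0916] yaw 50.05 F [ 1.05 -0.19 -1.76] T [ 0.04 -0.17  0.04] w 0.0626
[ 0.90610783  0.4229396  -0.00645358 -0.0070035 ] [ 0.75  0.39 -0.85  1.84  0.32  1.08  0.64]
rows 2 each x,y,z,turn [0.091, 0.164, 0.277, 0.005]
```

carry_out([
  [0.2, 0.1, 0.17, 0.1, 0],
  [0.2, 0.1, 0.17, 0.15, 0],
  [0.2, 0, 0, 0.1, 0],
  [0.2, 0, 0, 0, 0],
  [0.2, 0, 0, 0, 0],
])

```text
time: 26.12
ee_pos: [0.5357, -0.0536, 0.0786]
eef_rot: [0.907, 0.42, -0.007, -0.007]
ft_force: [0.4, 0.3, -1.1]
width: 0.0622
```

Run:
```python
from h import *
s=st();plan(.5343,-.0536,.055,50.0,n=2)
im,ie=shot();cv2.imwrite('pics/w12.png',im)
for q in('rule_nose','rule_tip','rule_grip1'):
  for d in pinpoint(q,'wrist')[:2]:
    P=ray('wrist',d['xy'],s['ee_pos'][2]+(-.0023 if 'grip' in q else -.0238),ie); print(q,np.round(d['xy'],1),round(d['conf'],2),np.round(P,4))
```

```text
t 26.12 p [ 0.5357 -0.0536  0.0786] yaw 49.70 F [ 0.39  0.32 -1.05] T [-0.02 -0.14  0.03] w 0.0622
rows 2 each x,y,z,turn [-0.016, -0.018, 0.393, -0.03]
rule_nose [ 99.5 226.2] 0.82 [ 0.4501 -0.1444  0.0548]
rule_nose [311.8 228.9] 0.7 [ 0.53   -0.0525  0.0548]
rule_grip1 [368.  249.6] 0.77 [ 0.5514 -0.0326  0.0763]
rule_grip1 [266.5 250.2] 0.56 [ 0.5183 -0.0723  0.0763]
```

carry_out([
  [0.2, -0.02, -0.02, 0.2, -0.03],
  [0.2, -0.02, -0.02, 0.35, -0.03],
  [0.2, 0, 0, 0.25, 0],
  [0.2, 0, 0, 0, 0],
  [0.2, 0, 0, 0, 0],
])

```text
time: 26.73
ee_pos: [0.5333, -0.0536, 0.0527]
eef_rot: [0.906, 0.423, -0.006, -0.007]
ft_force: [1.2, -0.0, -0.9]
width: 0.0625
```

Run:
```python
from h import *
s=st();plan(.5343,-.0536,.043,50.0,n=2)
```

```text
t 26.73 p [ 0.5333 -0.0536  0.0527] yaw 50.05 F [ 1.2  -0.01 -0.94] T [ 0.17 -0.37  0.02] w 0.0625
rows 2 each x,y,z,turn [0.01, 0.012, 0.162, 0.005]
```

carry_out([
  [0.2, 0.01, 0.01, 0.12, 0],
  [0.2, 0.01, 0.01, 0.12, 0],
  [0.2, 0, 0, 0.05, 0],
  [0.2, 0, 0, 0, 0],
  [0.2, 0, 0, 0, 0],
])

```text
time: 27.15
ee_pos: [0.5348, -0.0538, 0.0437]
eef_rot: [0.906, 0.423, -0.006, -0.006]
ft_force: [-0.1, -0.3, 0.2]
width: 0.0616
```

Run:
```python
from h import *
s=st();plan(.5343,-.0536,.043,50.0,n=1)
```

```text
t 27.15 p [ 0.5348 -0.0538  0.0437] yaw 50.03 F [-0.09 -0.33  0.17] T [ 0.05 -0.13 -0.  ] w 0.0616
rows 1 each x,y,z,turn [-0.006, -0.016, 0.024, 0.005]
```

On the board. Now a gentle squeeze.

carry_out([
  [0.2, 0, 0, 0, 0],
  [0.2, 0, 0, 0, 0],
  [0.2, 0, 0, 0, 0],
  [0.2, 0, 0, 0, 0],
  [0.2, 0, 0, 0, 0],
], force=7)

```text
time: 27.57
ee_pos: [0.5364, -0.0525, 0.0444]
eef_rot: [0.906, 0.423, -0.004, -0.006]
ft_force: [3.1, 0.1, -1.0]
width: 0.0545
```

carry_out([
  [0.2, 0, 0, 0, 0],
  [0.2, 0, 0, 0, 0],
  [0.2, 0, 0, 0, 0],
], force=9)

```text
time: 27.82
ee_pos: [0.5369, -0.0528, 0.0446]
eef_rot: [0.906, 0.423, -0.004, -0.006]
ft_force: [2.9, 1.1, -2.3]
width: 0.0529
```

Run:
```python
from h import *
st(); camera('top');st();camera('top');st();camera('top');st(); im,ie=shot();cv2.imwrite('pics/w13.png',im)
```

```text
t 27.82 p [ 0.5369 -0.0528  0.0446] yaw 50.08 F [ 2.9   1.13 -2.32] T [ 0.22 -0.84 -0.02] w 0.0529
t 27.87 p [ 0.5369 -0.0527  0.0446] yaw 50.08 F [ 2.45 -0.35 -2.36] T [ 0.15 -0.99  0.02] w 0.0529
t 27.92 p [ 0.5369 -0.0528  0.0446] yaw 50.08 F [ 3.45  0.88 -2.76] T [ 0.19 -0.88 -0.01] w 0.0534
t 27.97 p [ 0.5369 -0.0528  0.0446] yaw 50.08 F [ 3.06  0.87 -2.25] T [ 0.11 -0.96  0.  ] w 0.0533
```

View pics/w13.png

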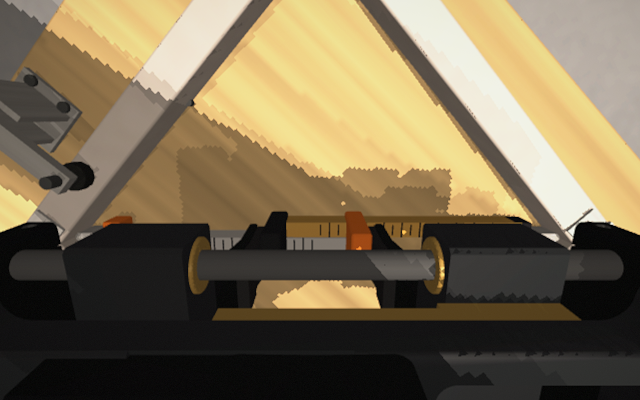

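carry_out([
  [0.2, 0.03, 0.03, 0, 0],
  [0.2, 0, 0, 0, 0],
  [0.2, 0, 0, 0, 0],
  [0.2, 0, 0, 0, 0],
], force=8.5)

```text
time: 28.35
ee_pos: [0.5371, -0.0528, 0.0444]
eef_rot: [0.906, 0.423, -0.005, -0.006]
ft_force: [0.5, 0.7, 0.1]
width: 0.0532
```

Run:
```python
from h import *
W=[]
for i in range(5):
    s=read_state(); W.append(s['width']); camera('top')
s=st(); Rm=R.from_quat(s['eef_rot']).as_matrix(); print('Ftool',np.round(Rm.T@s['ft_force'],2)); print(np.mean(W))
```

```text
t 28.60 p [ 0.5371 -0.0529  0.0444] yaw 50.07 F [ 2.2   0.4  -0.82] T [ 0.18 -0.56  0.01] w 0.0530
Ftool [1.72 1.44 0.79]
0.053124356736862055
```

The second diagonal is seated at 324 − 53.1 = 270.9 mm, against 290.3 mm for the first. That fits a 200 mm lozenge: adding 2 mm each gives 292.3² + 272.9² ≈ 4·200². The rack is 0.068 rad, so the far rail must go about 13.6 mm left. The rule can stay where it is, since that diagonal will lengthen. I'll release and go round to the far right end.

carry_out([
  [-0.6, 0, 0, 0, 0],
  [-0.6, 0, 0, 0, 0],
  [-0.6, 0, 0, 0, 0],
  [-0.6, 0, 0, 0, 0],
  [-0.6, 0, 0, -0.3, 0],
  [-0.6, 0, 0, -0.7, 0],
  [-0.6, 0, 0, -0.7, 0],
  [-0.6, 0, 0, -0.7, 0],
  [0.5, 0, 0, -0.5, 0],
  [1, 0, 0, 0, 0],
])

```text
time: 29.43
ee_pos: [0.5363, -0.0531, 0.1365]
eef_rot: [0.906, 0.424, -0.007, -0.008]
ft_force: [0.8, -0.6, -0.5]
width: 0.0626
```

Run:
```python
from h import *
s=st();print(s['eef_rot']);plan(.655,-.22,.12,7,n=10);
```

```text
t 29.43 p [ 0.5363 -0.0531  0.1365] yaw 50.14 F [ 0.83 -0.55 -0.48] T [ 0.01 -0.22 -0.01] w 0.0626
[ 0.90576551  0.42364646 -0.00736623 -0.0076322 ]
rows 10 each x,y,z,turn [0.057, 0.697, 0.055, 0.863]
```

carry_out([
  [1, 0.06, 0.7, 0.05, 0.86],
  [1, 0.06, 0.7, 0.05, 0.86],
  [1, 0.06, 0.7, 0.05, 0.86],
  [1, 0.06, 0.7, 0.05, 0.86],
  [1, 0.06, 0.7, 0.05, 0.86],
  [1, 0.06, 0.7, 0.05, 0.86],
  [1, 0.06, 0.7, 0.05, 0.86],
  [1, 0.06, 0.7, 0.05, 0.86],
  [1, 0.06, 0.7, 0.05, 0.86],
  [1, 0.06, 0.6, 0.05, 0.7],
  [1, 0, 0, 0, 0],
  [1, 0, 0, 0, 0],
  [1, 0, 0, 0, 0],
], force=15)

```text
time: 30.52
ee_pos: [0.6569, -0.2241, 0.1164]
eef_rot: [0.998, 0.053, -0.011, -0.004]
ft_force: [0.9, -0.6, -0.6]
width: 0.0005
```

Run:
```python
from h import *
s=st();print(s['eef_rot']);plan(.655,-.215,.04,7,n=4); im,ie=shot(); cv2.imwrite('pics/w14.png',im)
for nm,P in dict(NL=(.4222,.0399),NR=(.4404,-.1655),FR=(.6466,-.1471),outer=(.6589,-.1658)).items(): print(nm,np.round(proj('wrist',[*P,.036],ie)))
```

```text
t 30.52 p [ 0.6569 -0.2241  0.1164] yaw 6.13 F [ 0.92 -0.57 -0.57] T [-0.01 -0.12  0.01] w 0.0005
[ 0.99849923  0.05345427 -0.01136417 -0.00357689]
rows 4 each x,y,z,turn [-0.007, -0.077, 0.637, -0.043]
NL [ -59. -303.]
NR [21. 95.]
FR [316. 100.]
outer [331. 130.]
```

carry_out([
  [1, 0, -0.07, 0.5, -0.1],
  [1, 0, -0.07, 0.7, -0.07],
  [1, 0, -0.07, 0.7, 0],
  [1, 0, -0.07, 0.5, 0],
  [1, 0, 0, 0.1, 0],
  [1, 0, 0, 0, 0],
])

```text
time: 31.07
ee_pos: [0.655, -0.2074, 0.0422]
eef_rot: [0.998, 0.068, -0.009, -0.005]
ft_force: [-0.3, 0.0, 0.7]
width: 0.0004
```

Run:
```python
from h import *
s=st();print(s['eef_rot']);plan(.658,-.19,.036,7,n=4)
im,ie=shot(); cv2.imwrite('pics/w15.png',im); print(np.round(proj('wrist',[.6589,-.1658,.036],ie)))
```

```text
t 31.07 p [ 0.655  -0.2074  0.0422] yaw 7.79 F [-0.27  0.03  0.73] T [-0.07 -0.13 -0.04] w 0.0004
[ 0.9976429   0.06784098 -0.00926446 -0.00451942]
rows 4 each x,y,z,turn [0.044, -0.141, 0.051, 0.039]
[336. 172.]
```

Now approaching along tool −y until I feel contact.

carry_out([
  [1, 0.03, -0.15, 0.1, 0.1],
  [1, 0.03, -0.15, 0.1, 0.05],
  [1, 0.03, -0.15, 0, 0],
  [1, 0, -0.15, 0, 0],
  [1, 0, 0, 0, 0],
  [1, 0, 0, 0, 0],
])

```text
time: 31.62
ee_pos: [0.658, -0.1864, 0.0411]
eef_rot: [0.998, 0.061, -0.006, -0.004]
ft_force: [0.1, -0.9, -0.0]
width: 0.0006
```

Run:
```python
from h import *
s=st()
```

```text
t 31.62 p [ 0.658  -0.1864  0.0411] yaw 7.03 F [ 0.08 -0.9  -0.01] T [ 0.  -0.1  0. ] w 0.0006
```

carry_out([
  [1, 0, -0.1, 0.1, 0],
  [1, 0, -0.1, 0.05, 0],
  [1, 0, -0.1, 0, 0],
  [1, 0, 0, 0, 0],
])

```text
time: 31.95
ee_pos: [0.6569, -0.1769, 0.0368]
eef_rot: [0.998, 0.061, -0.006, -0.003]
ft_force: [0.4, 0.4, -0.0]
width: 0.0007
```

Run:
```python
from h import *
s=st()
```

```text
t 31.95 p [ 0.6569 -0.1769  0.0368] yaw 7.01 F [ 0.37  0.43 -0.04] T [ 0.03 -0.1   0.01] w 0.0007
```

carry_out([
  [1, 0, -0.1, 0, 0],
  [1, 0, -0.1, 0, 0],
  [1, 0, -0.1, 0, 0],
  [1, 0, 0, 0, 0],
])

```text
time: 32.28
ee_pos: [0.6565, -0.1762, 0.0369]
eef_rot: [0.998, 0.058, -0.004, 0.002]
ft_force: [0.6, 0.2, -0.0]
width: 0.0004
```

Run:
```python
from fr import *
s=st(); im,ie=shot(); cv2.imwrite('pics/w16.png',im)
print({n:np.round(proj('wrist',[*P,.036],ie)).tolist() for n,P in dict(NR=(.4404,-.1655),FR=(.6466,-.1471),FL=(.6282,.0583)).items()})
```

```text
t 32.28 p [ 0.6565 -0.1762  0.0369] yaw 6.66 F [ 0.61  0.17 -0.03] T [-0.01 -0.11 -0.03] w 0.0004
{'NR': [-125.0, 183.0], 'FR': [303.0, 195.0], 'FL': [314.0, -434.0]}
```

It's in contact at y = −0.176, as predicted. The 3 mm steps don't overcome the rivets, so I'll take larger steps.

carry_out([
  [1, 0, -0.3, 0, 0],
  [1, 0, -0.3, 0, 0],
])

```text
time: 32.5
ee_pos: [0.6555, -0.1665, 0.0373]
eef_rot: [0.998, 0.055, -0.003, 0.006]
ft_force: [8.3, -10.0, -4.6]
width: 0.0008
```

carry_out([
  [1, 0, 0, 0, 0],
])

```text
time: 32.58
ee_pos: [0.6557, -0.1661, 0.0374]
eef_rot: [0.998, 0.055, -0.002, 0.006]
ft_force: [0.0, 0.5, 1.1]
width: 0.0003
```

Run:
```python
from h import *
s=st(); print(s['eef_rot'])
camera('top')
for c in ['top']:
  print([(np.round(ray(c,d['xy'],0),4),round(d['conf'],2)) for d in pinpoint('frame_far',c)[:1]])
st()
```

```text
t 32.58 p [ 0.6557 -0.1661  0.0374] yaw 6.26 F [0.04 0.54 1.06] T [ 0.03 -0.12  0.01] w 0.0003
[ 0.99848165  0.05465762 -0.00234041  0.00643885]
[(array([ 0.634 , -0.0361,  0.    ]), 0.76)]
t 32.68 p [ 0.6554 -0.1662  0.0374] yaw 6.27 F [-0.17 -0.5   0.42] T [ 0.03 -0.1   0.02] w 0.0006
```

carry_out([
  [1, 0, -0.22, 0, 0],
  [1, 0, 0, 0, 0],
  [1, 0, 0.3, 0, 0],
  [1, 0, 0.3, -0.3, 0],
  [1, 0, 0, -0.9, 0],
  [1, -0.3, 0, -0.95, 0],
  [1, -0.5, -0.2, -0.95, 0],
  [1, -0.5, -0.3, -0.95, 0],
  [1, -0.6, -0.4, -0.95, 0],
  [1, -0.6, -0.5, -0.95, 0],
  [1, -0.6, -0.5, -0.95, 0],
  [1, -0.6, -0.5, -0.6, 0],
  [1, -0.2, -0.2, 0, 0],
  [1, 0, 0, 0, 0],
  [1, 0, 0, 0, 0],
  [1, 0, 0, 0, 0],
])

```text
time: 34.02
ee_pos: [0.528, -0.115, 0.2778]
eef_rot: [0.999, 0.054, -0.004, 0.005]
ft_force: [0.7, 0.5, -0.2]
width: 0.0005
```

```bash
cat >> fr.py <<'E'
def measure(guess,pad=9):
    im,ie=shot(); P={k:proj('wrist',[*v,.036],ie) for k,v in guess.items()}
    print({k:np.round(v).tolist() for k,v in P.items()}); g={'c':np.mean(list(P.values()),0)}
    for n,a,b in (('near','NL','NR'),('right','NR','FR'),('left','NL','FL'),('far','FL','FR')): g[n]=(P[a],P[b])
    c=g.pop('c'); segs={'c':c}
    import builtins
    E=edges2(im,ie,g,c,pad)
    for z in ('left','right'):
        for w in('near','far'):
            if z in E and w in E:
                f=lambda n:np.degrees(np.arctan2(E[n][1][1],E[n][1][0]))%180
                print(z,w,'rack %.2f deg'%(f(z)-f(w)+90 if f(z)<90 else f(z)-180-f(w)+90))
    return im,E
def edges2(im,ie,g,c,pad):
    hsv=cv2.cvtColor(im,cv2.COLOR_BGR2HSV).astype(int); out={}
    for n,(p,q) in g.items():
        try:
            s=dict(g={},); r=edges(im,ie,{n:(p,q)},half=pad,c=c); out.update(r)
        except Exception as e: print(n,e)
    return out
E
sed -i "s/zt=.036,half=10)/zt=.036,half=10,c=np.array([288.,100.]))/; /c=np.array(\[288.,100.\])if/d" fr.py
python3 - <<'E'
from fr import *
s=st(); print(s['eef_rot'])
a=np.radians(7);xb=np.array([np.cos(a),np.sin(a)]);yb=np.array([-xb[1],xb[0]])
NR=np.array([.5343,-.0536])-.1366*np.array([np.cos(np.radians(50)),np.sin(np.radians(50))]); NL=NR+.2*yb
for off in (0.,):
    g=dict(NL=NL,NR=NR,FL=NL+.2*xb,FR=NR+.2*xb)
    im,E_=measure(g,12); cv2.imwrite('pics/w17.png',im)
E
```

```text
t 34.02 p [ 0.528  -0.115   0.2778] yaw 6.14 F [ 0.69  0.47 -0.19] T [-0.01 -0.18 -0.02] w 0.0005
[ 0.99854675  0.05355078 -0.00357814  0.00488781]
{'NL': [238.0, 20.0], 'NR': [250.0, 195.0], 'FL': [420.0, 16.0], 'FR': [409.0, 193.0]}
near 49 dir 96.51 deg res 0.0003
right 24 dir 7.26 deg res 0.0002
left 60 dir 7.04 deg res 0.0003
far 56 dir 97.28 deg res 0.0003
left near rack 0.53 deg
left far rack -0.25 deg
right near rack 0.75 deg
right far rack -0.02 deg
```

The wrist camera puts the rack at 0.15° ± 0.3° (0.6° is allowed). I'll confirm with the rule on the second diagonal; a square frame should read 280.8 mm.

Run:
```python
from h import *
im,ie=shot()
for q in('rule_grip1','rule_nose','rule_tip'):
  for d in pinpoint(q,'wrist')[:2]:
    P=ray('wrist',d['xy'],.04 if 'grip' in q else .0185,ie); print(q,np.round(d['xy'],1),round(d['conf'],2),np.round(P,4))
plan(.5365,-.053,.09,50.1,n=10)
```

```text
rule_grip1 [317.1 133.2] 0.8 [ 0.5224 -0.0724  0.04  ]
rule_grip1 [343.5 104. ] 0.79 [ 0.5492 -0.036   0.04  ]
rule_nose [259.3 190.6] 0.7 [ 0.4548 -0.1558  0.0185]
rule_tip [413.3  32.3] 0.77 [0.6207 0.052  0.0185]
rows 10 each x,y,z,turn [0.119, -0.177, 0.624, -0.879]
```

carry_out([
  [-1, 0.12, -0.17, 0.5, -0.86],
  [-1, 0.12, -0.17, 0.62, -0.86],
  [-1, 0.12, -0.17, 0.62, -0.86],
  [-1, 0.12, -0.17, 0.62, -0.86],
  [-1, 0.12, -0.17, 0.62, -0.86],
  [-1, 0.12, -0.17, 0.62, -0.86],
  [-1, 0.12, -0.17, 0.62, -0.86],
  [-1, 0.12, -0.17, 0.62, -0.86],
  [-1, 0.12, -0.17, 0.5, -0.86],
  [-1, 0.12, -0.17, 0.4, -0.8],
  [-1, 0, 0, 0, 0],
  [-1, 0, 0, 0, 0],
], force=4)

```text
time: 35.27
ee_pos: [0.5368, -0.0545, 0.0911]
eef_rot: [0.904, 0.428, -0.007, -0.002]
ft_force: [-0.1, -0.3, -0.2]
width: 0.0723
```

Run:
```python
from h import *
s=st();print(s['eef_rot']);plan(.5365,-.053,.07,50.1,n=2)
```

```text
t 35.27 p [ 0.5368 -0.0545  0.0911] yaw 50.73 F [-0.13 -0.3  -0.19] T [ 0.   -0.15 -0.04] w 0.0723
[ 0.90358981  0.42833501 -0.00701961 -0.00230107]
rows 2 each x,y,z,turn [0.016, -0.02, 0.351, 0.063]
```

carry_out([
  [-1, 0.02, -0.02, 0.1, 0.06],
  [-1, 0.02, -0.02, 0.3, 0.06],
  [-1, 0, 0, 0.4, 0],
  [-1, 0, 0, 0.4, 0],
  [-1, 0, 0, 0.2, 0],
  [-1, 0, 0, 0, 0],
])

```text
time: 35.77
ee_pos: [0.5377, -0.0549, 0.0468]
eef_rot: [0.908, 0.419, -0.006, -0.001]
ft_force: [-0.6, 0.5, 0.1]
width: 0.0867
```

Run:
```python
from h import *
s=st();plan(.5367,-.053,.0445,50.1,n=1)
```

```text
t 35.77 p [ 0.5377 -0.0549  0.0468] yaw 49.48 F [-0.62  0.53  0.12] T [-0.01 -0.15  0.01] w 0.0867
rows 1 each x,y,z,turn [0.027, -0.068, 0.076, -0.123]
```

carry_out([
  [-1, 0.03, -0.06, 0.07, -0.12],
  [-1, 0, 0, 0, 0],
  [0, 0, 0, 0, 0],
  [0.25, 0, 0, 0, 0],
  [0.25, 0, 0, 0, 0],
  [0.25, 0, 0, 0, 0],
  [0.25, 0, 0, 0, 0],
  [0.25, 0, 0, 0, 0],
  [0.25, 0, 0, 0, 0],
  [0.25, 0, 0, 0, 0],
], force=4)

```text
time: 36.6
ee_pos: [0.5376, -0.0529, 0.0454]
eef_rot: [0.906, 0.424, -0.005, -0.001]
ft_force: [-0.6, 0.3, -1.2]
width: 0.053
```

Run:
```python
from h import *
s=st();plan(.5335,-.0468,.0455,52,n=3)
```

```text
t 36.60 p [ 0.5376 -0.0529  0.0454] yaw 50.13 F [-0.61  0.35 -1.19] T [ 0.08 -0.23 -0.02] w 0.0530
rows 3 each x,y,z,turn [0.023, -0.078, -0.001, -0.125]
```

carry_out([
  [0.25, 0.02, -0.08, -0.04, -0.12],
  [0.25, 0.02, -0.08, 0, -0.12],
  [0.25, 0.02, -0.08, 0, -0.12],
  [0.25, 0, 0, 0, 0],
  [0.25, 0, 0, 0, 0],
])

```text
time: 37.02
ee_pos: [0.5325, -0.0462, 0.0466]
eef_rot: [0.898, 0.44, -0.005, -0.001]
ft_force: [0.5, -0.8, -1.8]
width: 0.0533
```

Run:
```python
from h import *
s=st();plan(.5335,-.0468,.045,52,n=2)
```

```text
t 37.02 p [ 0.5325 -0.0462  0.0466] yaw 52.17 F [ 0.55 -0.8  -1.78] T [-0.03 -0.38  0.07] w 0.0533
rows 2 each x,y,z,turn [0.003, 0.018, 0.026, 0.017]
```

carry_out([
  [0.25, 0, 0.02, 0.04, 0],
  [0.25, 0, 0, 0, 0],
])

```text
time: 37.18
ee_pos: [0.5331, -0.0465, 0.0455]
eef_rot: [0.898, 0.44, -0.005, -0.001]
ft_force: [-0.3, 0.0, -2.1]
width: 0.0532
```

carry_out([
  [0.25, 0, 0, 0, 0],
  [0.25, 0, 0, 0, 0],
  [0.25, 0, 0, 0, 0],
  [0.25, 0, 0, 0, 0],
  [0.25, 0, 0, 0, 0],
], force=7)

```text
time: 37.6
ee_pos: [0.5347, -0.0457, 0.0459]
eef_rot: [0.898, 0.44, -0.004, -0.001]
ft_force: [1.1, 0.6, -1.5]
width: 0.0464
```

carry_out([
  [0.25, 0, 0, 0, 0],
  [0.25, 0, 0, 0, 0],
  [0.25, 0, 0, 0, 0],
], force=8.5)

```text
time: 37.85
ee_pos: [0.5352, -0.046, 0.0461]
eef_rot: [0.898, 0.44, -0.003, -0.0]
ft_force: [2.3, 1.5, -0.9]
width: 0.0455
```

Run:
```python
from h import *
W=[]
for i in range(5):
    s=read_state(); W.append(s['width']); camera('top')
s=st(); Rm=R.from_quat(s['eef_rot']).as_matrix(); print('Ftool',np.round(Rm.T@s['ft_force'],2)); print(np.round(W,4),'len',.324-np.mean(W))
```

```text
t 38.10 p [ 0.5352 -0.046   0.0461] yaw 52.18 F [ 3.5   0.78 -1.36] T [ 0.23 -0.98  0.03] w 0.0453
Ftool [2.77 2.29 1.34]
[0.0455 0.0448 0.0451 0.0449 0.0453] len 0.2788783362489704
```

278.9 mm reads about 2 mm short, but the sideways force suggests only one point is bearing. I'll relieve it and read again.

carry_out([
  [0.25, 0.06, 0.05, 0, 0],
  [0.25, 0.04, 0.03, 0, 0],
  [0.25, 0, 0, 0, 0],
  [0.25, 0, 0, 0, 0],
  [0.25, 0, 0, 0, 0],
], force=9)

```text
time: 38.52
ee_pos: [0.5371, -0.046, 0.0457]
eef_rot: [0.898, 0.439, -0.006, -0.001]
ft_force: [-0.3, -0.5, 0.9]
width: 0.0432
```

Run:
```python
from h import *
W=[]
for i in range(5):
    s=read_state(); W.append(s['width']); camera('top')
s=st(); Rm=R.from_quat(s['eef_rot']).as_matrix(); print('Ftool',np.round(Rm.T@s['ft_force'],2)); print(np.round(W,4),'len',.324-np.mean(W))
```

```text
t 38.77 p [ 0.5371 -0.046   0.0457] yaw 52.11 F [-0.04 -0.03  0.92] T [ 0.09 -0.19 -0.  ] w 0.0432
Ftool [-0.06 -0.02 -0.92]
[0.0432 0.0431 0.0432 0.0429 0.043 ] len 0.28090517579040647
```

280.9 mm with no side force, against 280.8 for square: the diagonals agree to within about 0.3 mm, and the vision fit agrees. Release, lift clear and hand in.

carry_out([
  [-0.5, 0, 0, 0, 0],
  [-0.5, 0, 0, 0, 0],
  [-0.5, 0, 0, 0, 0],
  [-0.5, 0, 0, 0, 0],
  [-0.5, 0, 0, 0, 0],
  [-0.5, 0, 0, -0.3, 0],
  [-0.5, 0, 0, -0.7, 0],
  [-0.5, 0, 0, -0.9, 0],
  [-0.5, 0, 0, -0.9, 0],
  [-0.5, 0, 0, -0.9, 0],
  [-0.5, -0.6, 0.6, -0.9, 0.5],
  [-0.5, -0.6, 0.6, -0.6, 0.5],
  [-0.5, 0, 0, -0.2, 0],
  [-0.5, 0, 0, 0, 0],
  [-0.5, 0, 0, 0, 0],
  [-0.5, 0, 0, 0, 0],
], force=5)

```text
time: 40.1
ee_pos: [0.5431, -0.0944, 0.2197]
eef_rot: [0.916, 0.401, -0.006, -0.001]
ft_force: [-0.3, 0.8, -0.0]
width: 0.0655
```

Run:
```python
from fr import *
s=st()
a=np.radians(7);xb=np.array([np.cos(a),np.sin(a)]);yb=np.array([-xb[1],xb[0]])
NR=np.array([.5343,-.0536])-.1366*np.array([np.cos(np.radians(50)),np.sin(np.radians(50))]); NL=NR+.2*yb
im,E_=measure(dict(NL=NL,NR=NR,FL=NL+.2*xb,FR=NR+.2*xb),12); cv2.imwrite('pics/w18.png',im)
```

```text
t 40.10 p [ 0.5431 -0.0944  0.2197] yaw 47.30 F [-0.26  0.85 -0.02] T [ 0.04 -0.19  0.03] w 0.0655
{'NL': [337.0, -11.0], 'NR': [210.0, 155.0], 'FL': [485.0, 132.0], 'FR': [353.0, 269.0]}
near 43 dir 97.03 deg res 0.0002
right 19 dir 7.08 deg res 0.0002
left 57 dir 7.07 deg res 0.0002
far 42 dir 97.59 deg res 0.0002
left near rack 0.04 deg
left far rack -0.52 deg
right near rack 0.05 deg
right far rack -0.51 deg
```

View pics/w18.png

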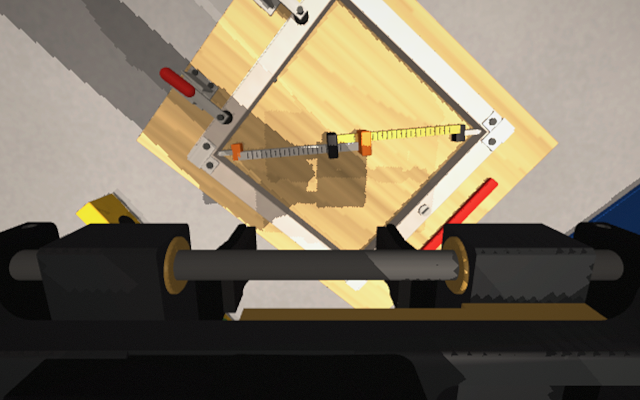

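The frame looks square, with side and near rails at 7.07° and 97.03°. The rule lies in the opening from the near-right corner (218,153) to the far-left (480,131), and the gripper is clear.

```bash
python3 -c "
from bench import *
print(close_job())"
```

```text
the job is handed in; nothing more can be done
None
```

The frame was out of square and is now square to well within the 3 mm limit. I handed the job in with about 40 s on the robot's clock.

- **First diagonal (from the yellow-plate corner):** the rule read 290.3 mm, with about 4 N or less on the corners.
- **Second diagonal:** the rule read 270.9 mm. The two readings fit a 200 mm lozenge, racked by about 0.068 rad.
- **Correction:** I pushed the far end about 13.6 mm to the left, from the right-hand side.

**Last checks:**
- **Second diagonal with the rule:** it first read 278.9 mm, because a side force was holding one point off its corner. With that relieved it read 280.9 mm at zero side force; a square frame would read 280.8 mm. I worked the first diagonal out from this rather than re-measuring it, which puts the difference between the two at about 0.3 mm or less.
- **Camera fit:** against the near rail, the side rails are within 0.05° of square. The far rail fitted about 0.5° off in that last view. I put that down to the fit, because the far rail should stay parallel to the near rail and the earlier view showed scatter of about ±0.3°. It is the one check that disagrees.

The rule is lying on the board in the opening, the gripper is clear, and I did not touch any of the other items.

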